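Blow-dry the washed gear pullers

ROBOT

A 6-joint arm with a two-finger parallel gripper is mounted at the origin on the work surface. World frame = base frame: x ahead of the robot, y to its left, z up, the work surface at z = 0. Lengths are in m, angles in rad, forces in N, time in s.
With the tool pointing down it reaches from about 0.425 to 0.95 m from the base axis. Payload 3.5 kg.
Tool frame: the origin (TCP) lies at the very end of the fingers, on their centre line; the grasp point (between the pads) lies arm.hold_point_z behind it (arm.hold_point_z is the distance from the TCP to the grasp point, in m); z points along the fingers, y is the line along which they close (so a half turn about z gives the same grasp; the last joint's range is limited). The gripper opens to 85 mm and grips with 20 to 120 N. Pads are 22 mm wide; open, the fingers measure 114 mm over their backs; the gripper's body (76 mm by 85 mm) begins 54 mm behind the grasp point. The pads swing forward as they close: fully open they stand 13 mm farther back than shut.
Start: joints at [-1.386, 0.286, 1.577, -0, 1.279, -0.15], TCP at [0.222, -0.637, 0.231] pointing down, gripper open.
Joint ranges: [-2.77, 2.77], [-0.9, 2.22], [0.21, 2.48], [-1.53, 4.67], [0.24, 2.81], [-2.84, 2.84]. Speed limits (rad/s): [2.79, 2.79, 3.14, 3.14, 3.14, 3.14].

INTERFACE

Orientations are given as a rotation vector (axis times angle).
In Python, from rig import arm gives the robot as it stands.
- The arm moves only by the tool apply_moves, never from a script. Its argument "motion" is a list of rows, each an object with "offset": the shift along the world's x, y, z in units of 0.05 m (1.0 is 0.05 m), a list of three; "rot": the turn, a rotation vector about the world's x, y, z in units of 0.08 rad (1.0 is 0.08 rad), a list of three; "jaw": the opening, from 0 (shut) to 1 (fully open). A call has 1 to 10 rows; each row shifts and turns the commanded pose from where the row before left it; what a row does not reach is not made up. A row lasts 1/10 s, in which the tool goes at most 50 mm and 8.59 degrees, less where a joint would pass 70% of its speed; a pose out of reach is approached as far as the arm can. A call with a number of a shift or a turn outside -1 to 1 is refused whole. A call with a gripper value outside its range is refused whole. The fingers move at their own pace and stop on an object; "grip_force" is the grip in N (left out, the last holds). Time passes only in rows, so rows that do not move let the fingers close. It gives the time, the measured TCP pose, the force, the opening and the grip force at its end, in the units of the state.
- arm.get_obs(): the state, without advancing time (a new reading comes with each control period).
- arm.capture(name): name is "scene" or "top" or "wrist"; returns a dict with "color" (400x640x3 uint8, red, green, blue), "range_z" (400x640 float32, m along the optical axis (not along the pixel's ray), 0 where there is no reading), "fovy" (degrees; the focal length in pixels is half the picture's height over the tangent of half this angle, whatever the lens; pixels are square), "cx", "cy" (the principal point, pixels), "D" ([k1, k2, p1, p2, k3] as OpenCV has them; the pictures are not rectified), "xyz" and "attitude" of the camera in the world; the wrist camera has in their place "hand_eye" (4x4, takes a point from camera to tool coordinates, whose origin is the TCP and whose axes are the flange's). Camera axes: x right, y up, looking along -z (the intrinsics and any distortion apply to the point x, -y, -z); pixel columns grow to the right and rows downward; lengths in m; the calibration is good to about 2 mm. A picture is of the moment at which its call begins: read the wrist's pose just before it.
- arm.job_done(): hands the job in; it is judged then, once.
Trained networks look in a picture, given as the dict that the camera call returned (one of the last four; its "shot" number tells which), for a name from the list of things; names that differ only in an ending like _2 or _b are one class to them, and where a whole thing is asked for, a point or a joint stands for the part that bears it (a point fixed in the world has none). Each returns a list of dicts, best first, with "confidence" (0 to 1); they miss things now and then, are a little off and sometimes report something else, mostly with a low value. They report only what shows in the picture. A call takes as long as a camera call.
- arm.masks_of(picture, thing): "pixels" (400x640 bool, what is visible of it) and "extent" ([left, top, right, bottom] in pixels, round what is visible of it).
The state is a dict: "time_s": time; "joint_positions": joint angles; "joint_vel": joint speeds; "tau": joint torques, N m; "ee_pos": TCP position; "ee_rot": TCP orientation; "ft_force": force on the tool from outside, world axes, zero at the start; "ft_torque": the same for the moment, N m; "width": finger opening in m; "grasp_force": force on a finger pad.
Only numpy, scipy, OpenCV 4.12 (cv2) and the standard library are available. Lean on these libraries where they do the work, as an engineer would, in place of code of your own. Each camera call takes 0.05 s, during which the arm holds its last target. There are 200 camera calls.

TASK

Shut the air valve by its red lever, then hang every green gear puller on the mat by its eye on the drying stand, one to a peg. With all of them hung, set the lever in line with the yellow flag and leave the air on for 3 seconds, then shut the valve again, leaving the pullers hung and the other things on the bench undisturbed.

Things in the scene. Friction and masses are not known exactly. Their poses are not given: they have to be found in the camera images.
- puller1: green flat gear puller, 156 mm long, 18 mm thick, 180 g, both faces alike; starts flat on the mat, or is absent. Origin: middle of its neck (near its balance point), mid-thickness; x runs to the eye, z normal to the flat faces. Neck 28 mm wide (y), x = -26 to +22 mm; eye: 40 mm hole, 62 mm across, centred at x = +52 mm; yoke (60 mm wide) and jaws reach x = -77 mm
- puller1_eye (a point): centre of the hole of puller1's eye, at mid-thickness
- puller2: green flat gear puller, 156 mm long, 18 mm thick, 180 g, both faces alike; starts flat on the mat, or is absent. Origin: middle of its neck (near its balance point), mid-thickness; x runs to the eye, z normal to the flat faces. Neck 28 mm wide (y), x = -26 to +22 mm; eye: 40 mm hole, 62 mm across, centred at x = +52 mm; yoke (60 mm wide) and jaws reach x = -77 mm
- puller2_eye (a point): centre of the hole of puller2's eye, at mid-thickness
- puller3: green flat gear puller, 156 mm long, 18 mm thick, 180 g, both faces alike; starts flat on the mat, or is absent. Origin: middle of its neck (near its balance point), mid-thickness; x runs to the eye, z normal to the flat faces. Neck 28 mm wide (y), x = -26 to +22 mm; eye: 40 mm hole, 62 mm across, centred at x = +52 mm; yoke (60 mm wide) and jaws reach x = -77 mm
- puller3_eye (a point): centre of the hole of puller3's eye, at mid-thickness
- puller4: green flat gear puller, 156 mm long, 18 mm thick, 180 g, both faces alike; starts flat on the mat, or is absent. Origin: middle of its neck (near its balance point), mid-thickness; x runs to the eye, z normal to the flat faces. Neck 28 mm wide (y), x = -26 to +22 mm; eye: 40 mm hole, 62 mm across, centred at x = +52 mm; yoke (60 mm wide) and jaws reach x = -77 mm
- puller4_eye (a point): centre of the hole of puller4's eye, at mid-thickness
- peg1: one of four like steel pegs, 9 mm thick, in a row 85 mm apart (peg1 rightmost seen from the robot) on the stand's crossbar, rising at 45 degrees towards the robot. Origin: on its axis, 30 mm from its root, 206 mm above the bench; z runs to its tip, a 12 mm red ball at z = +40 mm (root z = -30 mm); y along the crossbar
- peg2: one of four like steel pegs, 9 mm thick, in a row 85 mm apart (peg1 rightmost seen from the robot) on the stand's crossbar, rising at 45 degrees towards the robot. Origin: on its axis, 30 mm from its root, 206 mm above the bench; z runs to its tip, a 12 mm red ball at z = +40 mm (root z = -30 mm); y along the crossbar
- peg3: one of four like steel pegs, 9 mm thick, in a row 85 mm apart (peg1 rightmost seen from the robot) on the stand's crossbar, rising at 45 degrees towards the robot. Origin: on its axis, 30 mm from its root, 206 mm above the bench; z runs to its tip, a 12 mm red ball at z = +40 mm (root z = -30 mm); y along the crossbar
- peg4: one of four like steel pegs, 9 mm thick, in a row 85 mm apart (peg1 rightmost seen from the robot) on the stand's crossbar, rising at 45 degrees towards the robot. Origin: on its axis, 30 mm from its root, 206 mm above the bench; z runs to its tip, a 12 mm red ball at z = +40 mm (root z = -30 mm); y along the crossbar
- stand: grey and steel drying stand, fixed: base plate 110 x 390 x 12 mm, two posts 360 mm apart (y), crossbar 170 to 200 mm above the bench, centred over the origin. Origin: centre of the underside; its pegs point to -x and up. It stands elsewhere at each start.
- valve (a joint): angle of the red air-valve lever, which swings level about an upright axis and stays where it is left (about 0.25 N m of friction): 0 = shut (against its stop, over the white line), growing as it opens, clockwise seen from above, to 1.6 rad
- valve_knob (a point): middle of the lever's upright red round knob (26 mm across, its sides free from 101 to 153 mm above the bench), 110 mm from the hinge axis; its x points along the lever away from the hinge
- valve_hinge (a point): point on the lever's upright hinge axis, at the height of the knob's middle (128 mm above the bench)
- flag: yellow set-point flag, fixed for the run, a flat pointer 170 mm long under the lever (top 63 mm above the bench) with a square end that shows beyond the knob. Origin on the hinge axis at bench level; its x points along the pointer, so the lever is at the set point when its x is in line with this x
- mat: black rubber mat, 300 x 370 x 4 mm, fixed to the bench, on which the pullers lie at the start; origin: centre of its underside
- drift: bystander: brass drift with a red round handle, 180 mm long, lying on the bench; origin: on its underside
- wrench: bystander: chrome socket wrench, 190 mm long, lying on the bench; origin: on its underside
- grease_tin: bystander: round tin, 64 mm across, 40 mm tall, yellow label; origin: on its underside
- spray_can: bystander: can, 56 mm across, 170 mm tall, blue label; origin: on its underside
- oil_bottle: bystander: bottle, 70 mm across, 180 mm tall, red label; origin: on its underside
- plug_box: bystander: cardboard box, 80 x 110 x 45 mm; origin: on its underside

How it is judged:
On the way, in this order (a step that is already met when the one before it is completed fails the run):
1. the valve lever is shut: within 0.08 rad of its stop (value of joint valve below 0.08 rad), for 0.2 s.
2. every puller present hangs by its eye on a peg (peg through the hole, eye end up, long axis within 0.5 rad of vertical), one to a peg, the lever still within 0.08 rad of shut, kept for 0.5 s ((distance between puller1_eye and peg1 below 0.035 m or distance between puller1_eye and peg2 below 0.035 m or distance between puller1_eye and peg3 below 0.035 m or distance between puller1_eye and peg4 below 0.035 m) and angle between each of puller1, puller2, puller3, puller4's own x axis and vertical below 0.5 rad and (distance between puller2_eye and peg1 below 0.035 m or distance between puller2_eye and peg2 below 0.035 m or distance between puller2_eye and peg3 below 0.035 m or distance between puller2_eye and peg4 below 0.035 m) and (distance between puller3_eye and peg1 below 0.035 m or distance between puller3_eye and peg2 below 0.035 m or distance between puller3_eye and peg3 below 0.035 m or distance between puller3_eye and peg4 below 0.035 m) and (distance between puller4_eye and peg1 below 0.035 m or distance between puller4_eye and peg2 below 0.035 m or distance between puller4_eye and peg3 below 0.035 m or distance between puller4_eye and peg4 below 0.035 m) and distance between puller1_eye and puller2_eye above 0.05 m and distance between each of puller1_eye, puller2_eye and puller3_eye above 0.05 m and distance between each of puller1_eye, puller2_eye, puller3_eye and puller4_eye above 0.05 m and value of joint valve below 0.08 rad), for 0.5 s.
3. with all pullers hung, the lever points along the yellow flag, within 0.07 rad (4 degrees), kept for 3 s ((distance between puller1_eye and peg1 below 0.035 m or distance between puller1_eye and peg2 below 0.035 m or distance between puller1_eye and peg3 below 0.035 m or distance between puller1_eye and peg4 below 0.035 m) and angle between each of puller1, puller2, puller3, puller4's own x axis and vertical below 0.5 rad and (distance between puller2_eye and peg1 below 0.035 m or distance between puller2_eye and peg2 below 0.035 m or distance between puller2_eye and peg3 below 0.035 m or distance between puller2_eye and peg4 below 0.035 m) and (distance between puller3_eye and peg1 below 0.035 m or distance between puller3_eye and peg2 below 0.035 m or distance between puller3_eye and peg3 below 0.035 m or distance between puller3_eye and peg4 below 0.035 m) and (distance between puller4_eye and peg1 below 0.035 m or distance between puller4_eye and peg2 below 0.035 m or distance between puller4_eye and peg3 below 0.035 m or distance between puller4_eye and peg4 below 0.035 m) and distance between puller1_eye and puller2_eye above 0.05 m and distance between each of puller1_eye, puller2_eye and puller3_eye above 0.05 m and distance between each of puller1_eye, puller2_eye, puller3_eye and puller4_eye above 0.05 m and angle between the x axis of valve_knob and the x axis of flag, either way round below 0.07 rad), for 3 s.
4. the lever is shut again, within 0.08 rad of its stop (value of joint valve below 0.08 rad), for 0.2 s.
At the end, for the whole second after the job is handed in: Every puller present hangs by its eye, one to a peg, the peg through the hole (eye centre within 35 mm of the point on the peg's axis 30 mm from its root), eye end up with its long axis within 0.5 rad of vertical, at rest (under 0.03 m/s); the lever is within 0.08 rad of shut (all of step 2 and linear speed of each of puller1, puller2, puller3, puller4 below 0.03 m/s); the robot touches nothing.
It fails at once if a bystander (drift, wrench, grease tin, spray can, oil bottle or plug box) is moved more than 60 mm (distance of any of drift, wrench, grease_tin, spray_can, oil_bottle, plug_box from where it was at the start of the episode above 0.06 m).
Of puller1, puller2, puller3, puller4 only 2 to 4 are there at a start; the rules pass over those that are not, and their reading is None.
At some moment in a run one of puller1, puller2, puller3, puller4 may be knocked a few centimetres aside while the robot is not near it.
Once in a run the grip may slacken for a moment while it holds something.
It also fails if it takes over 210 s, if anything falls off the work surface, if the arm or the gripper's body presses on something with over 40 N, if the wrist force passes 120 N, or if a joint passes its speed limit or range.

## Working session

There is one attempt and no reset: what is moved stays moved. The work goes in short steps, Python scripts to look and compute and a tool call to move; the robot and the scene stay as the last step left them, time stands still between calls to the robot, and variables do not carry over. Pictures are saved under pics/ and viewed, at most 17 in all, crops included, and the job is handed in when it is done.

Besides the shell and the picture viewer there is one more tool, called after "Emit:" as name(argument=value, ...) on one line, values as JSON. apply_moves: Moves the arm, as the interface text tells. Its arguments: {"type":"object","properties":{"motion":{"type":"array"},"grip_force":{"type":"number"}},"required":["motion"]}

```bash
ls; mkdir -p pics; cat > h.py <<'E'
import numpy as np, cv2
from scipy.spatial.transform import Rotation as R
from rig import arm
def cam(p):
    f=200/np.tan(np.radians(p['fovy'])/2)
    K=np.array([[f,0,p['cx']],[0,f,p['cy']],[0,0,1.]])
    return K,np.array(p['D'],float)
def rot(a):
    a=np.array(a,float)
    return a if a.shape==(3,3) else R.from_rotvec(a).as_matrix()
def pose(p,obs=None):
    if 'hand_eye' in p:
        T=np.eye(4);T[:3,:3]=rot(obs['ee_rot']);T[:3,3]=obs['ee_pos']
        T=T@np.array(p['hand_eye']);return T[:3,:3],T[:3,3]
    return rot(p['attitude']),np.array(p['xyz'])
def world(p,uv,z=None,obs=None,plane=None):
    """pixels Nx2 -> world points, by range_z or on the plane height z=plane"""
    uv=np.asarray(uv,float).reshape(-1,2);K,D=cam(p);Rm,t=pose(p,obs)
    n=cv2.undistortPoints(uv[:,None],K,D)[:,0]
    d=np.c_[n[:,0],-n[:,1],-np.ones(len(n))]
    if plane is None:
        zz=p['range_z'][uv[:,1].astype(int),uv[:,0].astype(int)]
        w=(d*zz[:,None])@Rm.T+t
        return w[zz>0]
    w=d@Rm.T
    return t+w*((plane-t[2])/w[:,2])[:,None]
def pts(p,m,obs=None):
    v,u=np.nonzero(m);return world(p,np.c_[u,v],obs=obs)
def save(p,name): cv2.imwrite('pics/'+name,p['color'][:,:,::-1])
E
python3 - <<'E'
from h import *
np.set_printoptions(precision=3,suppress=True)
o=arm.get_obs();print(o, arm.hold_point_z)
for c in ['scene','top']:
    p=arm.capture(c);save(p,c+'0.png');print(c,p['xyz'],p['attitude'],p['fovy'],p['D'])
    for n in ['puller1','stand','peg1','valve_knob','valve','flag','mat','drift','wrench','grease_tin','spray_can','oil_bottle','plug_box']:
        for r in arm.masks_of(p,n):
            if r['confidence']<.3: continue
            w=pts(p,r['pixels']);
            print(n,round(r['confidence'],2),r['extent'],len(w),np.median(w,0) if len(w) else '', w.min(0) if len(w) else '',w.max(0) if len(w) else '')
E
```

```text
pics
{'time_s': 0.0, 'joint_positions': array([-1.386,  0.287,  1.578,  0.   ,  1.279, -0.15 ]), 'joint_vel': array([-0.001, -0.002, -0.002, -0.001, -0.001,  0.   ]), 'tau': array([  0.   , -40.598, -29.263,  -0.   ,   0.006,  -0.   ]), 'ee_pos': array([ 0.222, -0.637,  0.23 ]), 'ee_rot': array([-3.095, -0.523,  0.   ]), 'ft_force': array([ 1.072,  0.122, -0.741]), 'ft_torque': array([ 0.034, -0.031, -0.013]), 'grasp_force': 0.0, 'width': 0.08539757826576339} 0.0187
scene [ 0.965 -0.722  0.84 ] [0.851 0.227 0.543] 53.28964104267264 [0.013 0.    0.    0.    0.   ]
puller1 0.93 [273.5, 266.6, 337.8, 316.5] 1015 [ 0.607 -0.22   0.019] [ 0.56  -0.297 -0.002] [ 0.655 -0.132  0.024]
puller1 0.92 [280.0, 209.1, 323.3, 246.7] 643 [ 0.47  -0.046  0.018] [ 0.432 -0.119 -0.   ] [0.502 0.048 0.024]
puller1 0.7 [226.6, 237.8, 279.4, 288.0] 783 [ 0.438 -0.215  0.019] [ 0.406 -0.294 -0.001] [ 0.49  -0.125  0.063]
puller1 0.57 [327.5, 226.7, 351.6, 274.4] 749 [ 0.618 -0.053  0.019] [ 0.557 -0.122 -0.005] [0.67  0.062 0.024]
puller1 0.38 [214.3, 206.9, 378.0, 334.6] 7058 [ 0.548 -0.161  0.002] [ 0.37
[... 4213 characters left out ...]
 0.207 0.049]
grease_tin 0.65 [196.6, 201.5, 199.7, 214.8] 50 [0.505 0.317 0.222] [0.484 0.306 0.012] [0.531 0.382 0.241]
spray_can 0.82 [374.4, 119.4, 399.6, 149.9] 534 [ 0.744 -0.217  0.152] [ 0.73  -0.273 -0.006] [ 0.813 -0.193  0.176]
spray_can 0.57 [433.8, 178.0, 447.3, 220.8] 315 [ 0.547 -0.373  0.101] [ 0.484 -0.399 -0.004] [ 0.617 -0.356  0.156]
oil_bottle 0.95 [214.4, 130.8, 243.8, 162.5] 613 [0.721 0.261 0.118] [ 0.7    0.236 -0.003] [0.764 0.303 0.186]
plug_box 0.82 [407.0, 270.8, 449.4, 298.7] 1006 [ 0.301 -0.345  0.043] [ 0.255 -0.42  -0.011] [ 0.347 -0.289  0.055]
plug_box 0.46 [356.2, 177.1, 404.0, 201.1] 510 [ 0.604 -0.197  0.02 ] [ 0.562 -0.286 -0.001] [ 0.647 -0.131  0.029]
```

```bash
python3 - <<'E'
import cv2
a=cv2.imread('pics/top0.png')[100:310,130:460];cv2.imwrite('pics/top0c.png',cv2.resize(a,None,fx=2.4,fy=2.4,interpolation=cv2.INTER_CUBIC))
a=cv2.imread('pics/scene0.png')[90:350,140:440];cv2.imwrite('pics/scene0c.png',cv2.resize(a,None,fx=2.3,fy=2.3,interpolation=cv2.INTER_CUBIC))
E
```

```text
(no output)
```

View pics/top0c.png

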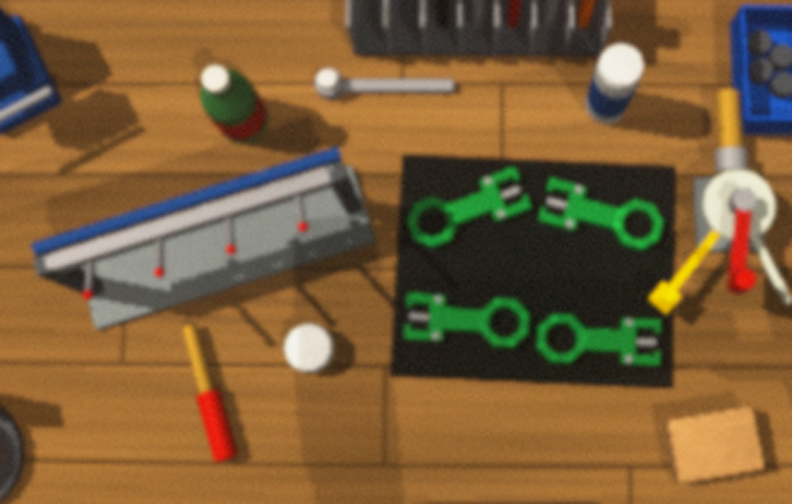

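View pics/scene0c.png

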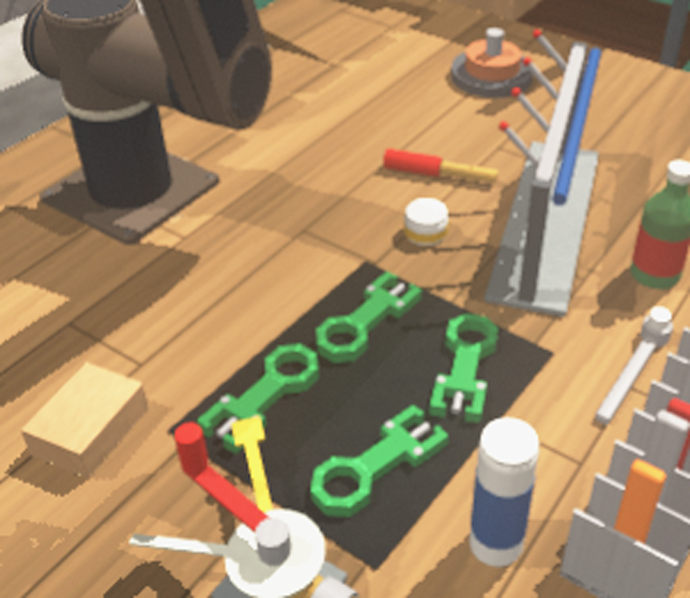

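The overhead crop shows four pullers: two with the eye on the left (432,222 and 562,338) and two with it on the right (637,222 and 505,322). The lever points down from its hinge (740,205), with the white shut line to its right and the yellow flag at its lower left. The stand's red peg tips run from (87,295) to (302,226). Next I'll measure these.

```bash
cat >> h.py <<'E'
def hsv(p): return cv2.cvtColor(p['color'],cv2.COLOR_RGB2HSV)
def green(p): 
    h=hsv(p);return ((h[...,0]>45)&(h[...,0]<80)&(h[...,1]>110)&(h[...,2]>50)).astype(np.uint8)
def pullers(p,obs=None,zt=.022,box=(.37,.70,-.33,.07)):
    """eye centre, yaw (deg) of every flat puller: holes of green blobs, mapped on the top face"""
    out=[];g=green(p)
    cs,hi=cv2.findContours(g,cv2.RETR_CCOMP,cv2.CHAIN_APPROX_NONE)
    if hi is None: return out
    for i,c in enumerate(cs):
        if hi[0][i][3]>=0 or cv2.contourArea(c)<150: continue
        k=hi[0][i][2];best=None
        while k>=0:
            if best is None or cv2.contourArea(cs[k])>cv2.contourArea(cs[best]): best=k
            k=hi[0][k][0]
        if best is None: continue
        hw=world(p,cs[best][:,0],plane=zt-.004,obs=obs)[:,:2]
        (ex,ey),(a,b),_=cv2.fitEllipse(hw.astype(np.float32)*1000) if len(hw)>5 else ((0,0),(0,0),0)
        e=np.array([ex,ey])/1000
        m=np.zeros_like(g);cv2.drawContours(m,cs,i,1,-1);m&=g
        v,u=np.nonzero(m);w=world(p,np.c_[u,v],plane=zt-.002,obs=obs)[:,:2]
        if not(box[0]<e[0]<box[1] and box[2]<e[1]<box[3]): continue
        near=np.linalg.norm(w-e,axis=1);s=w[(near>.036)]
        d=e-s.mean(0);d/=np.linalg.norm(d)
        x=(w-e)@d
        out.append((e,np.degrees(np.arctan2(d[1],d[0])),a,b,x.min(),x.max(),e-.052*d))
    return out
E
python3 - <<'E'
from h import *
np.set_printoptions(precision=4,suppress=True)
for c in ['top','scene']:
    p=arm.capture(c);h=hsv(p)
    for q in pullers(p): print(c,q)
    V,U=np.mgrid[:400,:640];W=np.zeros((400,640,3));ok=p['range_z']>0
    W[ok]=pts(p,ok)
    reg=ok&(W[...,0]>.4)&(W[...,0]<.75)&(W[...,1]<-.25)&(W[...,1]>-.5)
    red=((h[...,0]<8)|(h[...,0]>172))&(h[...,1]>150)
    r=red&reg
    k=W[r&(W[...,2]>.143)];print('knobtop',len(k),k.mean(0))
    l=W[r&(W[...,2]<.115)&(W[...,2]>.08)]
    if len(l)>5: 
        dd=np.linalg.svd(l[:,:2]-l[:,:2].mean(0))[2][0];print('lever',l.mean(0),l.min(0),l.max(0),'dir',dd)
    y=reg&(abs(h[...,0].astype(int)-27)<6)&(h[...,1]>150)&(W[...,2]>.05)&(W[...,2]<.075)&(W[...,0]<.6)
    v,u=np.nonzero(y);w=world(p,np.c_[u,v],plane=.063)
    c0=w[:,:2].mean(0);dd=np.linalg.svd(w[:,:2]-c0)[2][0];print('flag',len(w),w.min(0),w.max(0),c0,dd,np.degrees(np.arctan2(*dd[::-1])))
    wl=reg&(h[...,1]<70)&(h[...,2]>110)
    ww=W[wl];print('white',len(ww)); 
    # tips
    t=red&ok&(W[...,0]>.42)&(W[...,0]<.62)&(W[...,1]>.1)&(W[...,1]<.5)
    n,lab,st,ce=cv2.connectedComponentsWithStats(t.astype(np.uint8))
    for i in range(1,n):
        if st[i,4]>=4: print('tip',ce[i],st[i,4],world(p,ce[i],plane=.2343))
    b=cv2.resize(p['color'][165:235,395:465,::-1],None,fx=8,fy=8,interpolation=cv2.INTER_CUBIC) if c=='top' else None
    if b is not None: cv2.imwrite('pics/valve.png',b)
E
```

```text
top (array([ 0.4381, -0.1555]), np.float64(87.49694938470832), 35.648338317871094, 38.00022888183594, np.float64(-0.13079649987906103), np.float64(0.032599283452258106), array([ 0.4359, -0.2075]))
top (array([ 0.4585, -0.082 ]), np.float64(-93.84831049486536), 36.160526275634766, 37.74894332885742, np.float64(-0.13235537852236154), np.float64(0.03293382495783341), array([ 0.462 , -0.0301]))
top (array([ 0.589 , -0.2591]), np.float64(-104.84343199721881), 33.43415069580078, 35.832420349121094, np.float64(-0.13258079323124672), np.float64(0.03452590948050415), array([ 0.6024, -0.2089]))
top (array([0.5928, 0.0135]), np.float64(110.56276673021921), 36.658905029296875, 40.60710906982422, np.float64(-0.13232946004611337), np.float64(0.031836638354244474), array([ 0.6111, -0.0352]))
knobtop 55 [ 0.4963 -0.3672  0.1511]
lever [ 0.548  -0.3739  0.0998] [ 0.4874 -0.389   0.0927] [ 0.5896 -0.3571  0.1122] dir [-0.9828  0.1848]
flag 216 [ 0.4659 -0.3529  0.063 ] [ 0.5682 -0.2644  0.063 ] [ 0.5108 -0.3047] [-0.7721  0.6355] 140.5410365618332
white 976
tip [255.875 193.875] 8 [[0.5425 0.1508 0.23
[... 507 characters left out ...]
0028553276), array([ 0.435, -0.21 ]))
scene (array([ 0.4594, -0.0844]), np.float64(-92.94469478746393), 42.90185546875, 45.40367889404297, np.float64(-0.12432856921518048), np.float64(0.032583959956925916), array([ 0.462 , -0.0325]))
knobtop 106 [ 0.5009 -0.3734  0.1502]
lever [ 0.5447 -0.3795  0.1004] [ 0.4966 -0.3934  0.0956] [ 0.5921 -0.3617  0.1149] dir [ 0.9937 -0.1119]
flag 113 [ 0.4731 -0.3561  0.063 ] [ 0.5643 -0.273   0.063 ] [ 0.5105 -0.311 ] [ 0.7902 -0.6129] -37.79625724034486
white 2364
tip [372.875 103.875] 8 [[0.4639 0.3908 0.2343]]
tip [368.8 116.4] 5 [[0.4924 0.3076 0.2343]]
tip [363.8571 129.7143] 7 [[0.5182 0.2266 0.2343]]
tip [358.5714 144.2857] 7 [[0.544  0.147  0.2343]]
```

View pics/valve.png

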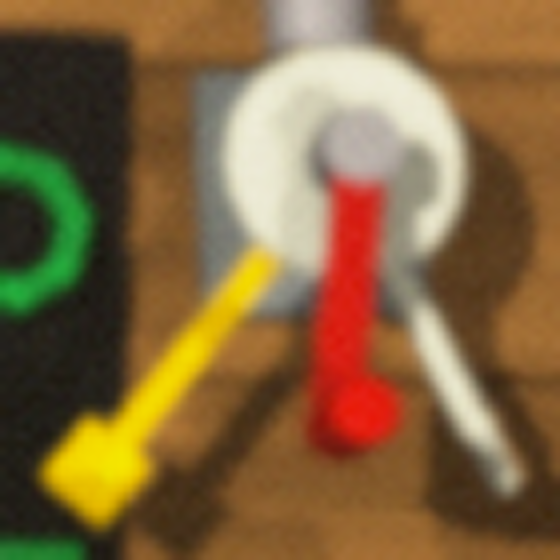

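The crop puts the hinge cap at (357,145), the knob at (355,410), the white line from (405,270) to (510,485), and the flag end at (100,470). I'll move above the knob and check it with the wrist camera.

Emit:
apply_moves(motion=[{"offset": [0.69, 0.66, 0], "rot": [0, 0, 0], "jaw": 1}, {"offset": [0.69, 0.66, 0], "rot": [0, 0, 0], "jaw": 1}, {"offset": [0.69, 0.66, 0], "rot": [0, 0, 0], "jaw": 1}, {"offset": [0.69, 0.66, 0], "rot": [0, 0, 0], "jaw": 1}, {"offset": [0.69, 0.66, 0], "rot": [0, 0, 0], "jaw": 1}, {"offset": [0.69, 0.66, 0.2], "rot": [0, 0, 0], "jaw": 1}, {"offset": [0.69, 0.66, 0.2], "rot": [0, 0, 0], "jaw": 1}, {"offset": [0.69, 0.66, 0.2], "rot": [0, 0, 0], "jaw": 1}, {"offset": [0, 0, 0], "rot": [0, 0, 0], "jaw": 1}, {"offset": [0, 0, 0], "rot": [0, 0, 0], "jaw": 1}])

```text
time_s: 2.5
ee_pos: [0.4986, -0.3728, 0.2617]
ee_rot: [3.096, 0.527, 0.0]
ft_force: [0.1, 0.1, -0.2]
width: 0.0855
grasp_force: 0.0
```

```bash
python3 - <<'E'
from h import *
np.set_printoptions(precision=4,suppress=True)
o=arm.get_obs();p=arm.capture('wrist');save(p,'w1.png');print(o['time_s'],o['ee_pos'],o['ee_rot'],o['joint_positions'],p['fovy'],p['D']);print(np.array(p['hand_eye']))
h=hsv(p);red=((h[...,0]<8)|(h[...,0]>172))&(h[...,1]>150)
w=pts(p,red,o);k=w[w[:,2]>.145];print(len(w),len(k),k.mean(0),k.min(0),k.max(0))
y=(abs(h[...,0].astype(int)-27)<6)&(h[...,1]>150)
w=pts(p,y,o);k=w[(w[:,2]>.055)&(w[:,2]<.07)];c0=k.mean(0);print('flag',len(k),c0,np.linalg.svd(k[:,:2]-c0[:2],full_matrices=False)[2][0])
E
```

```text
2.5 [ 0.4986 -0.3728  0.2617] [3.096  0.5273 0.0001] [-0.8046  0.15    1.6812 -0.0006  1.3096  0.4289] 70.53935041379569 [-0.0405  0.      0.      0.      0.    ]
[[-0.0001  0.9594  0.282   0.072 ]
 [ 1.      0.0005 -0.0015 -0.0003]
 [-0.0016  0.282  -0.9594 -0.1437]
 [ 0.      0.      0.      1.    ]]
2228 571 [ 0.5002 -0.3708  0.1533] [ 0.4872 -0.3829  0.1453] [ 0.5116 -0.3587  0.1559]
flag 1424 [ 0.5155 -0.3108  0.0634] [-0.7708  0.6371]
```

View pics/w1.png

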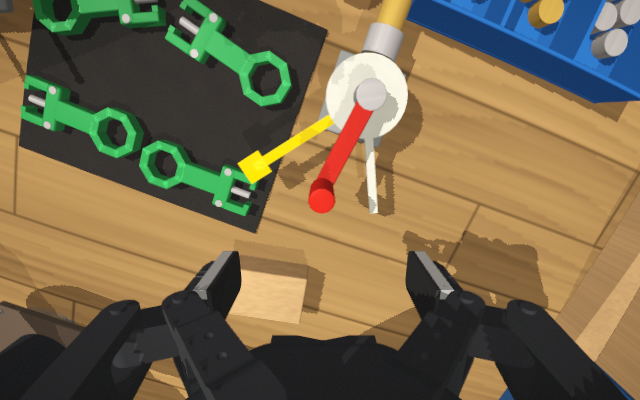

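The wrist view shows the knob top at (321,200), the hinge cap at (371,95), the flag end at (254,166) and the white line running from (371,145) to (374,212). I'll lower onto the knob and grip it.

```bash
python3 - <<'E'
from h import *
np.set_printoptions(precision=4,suppress=True)
o=arm.get_obs();p=arm.capture('wrist');h=hsv(p)
cap=world(p,[[371,95],[368,95],[374,97]],obs=o);print('cap',cap)
hx=cap.mean(0)[:2]; k=np.array([.5,-.371]);d=k-hx;print('lever len',np.linalg.norm(d),np.degrees(np.arctan2(d[1],d[0])))
wl=world(p,[[371,150],[372,170],[373,190],[374,208]],obs=o);print(wl)
v,u=np.mgrid[140:214,363:382];m=np.zeros((400,640),bool);m[140:214,363:382]=(h[140:214,363:382,1]<70)&(h[140:214,363:382,2]>150)
w=pts(p,m,o);zz=np.median(w[:,2]);w=w[abs(w[:,2]-zz)<.006];c=w.mean(0)[:2];e=np.linalg.svd(w[:,:2]-c,full_matrices=False)[2][0];print('white',zz,c,e,np.degrees(np.arctan2(e[1],e[0])),'thru hinge',np.degrees(np.arctan2(*(c-hx)[::-1])))
y=(abs(h[...,0].astype(int)-27)<6)&(h[...,1]>150)
w=pts(p,y,o);w=w[(w[:,2]>.058)&(w[:,2]<.068)];
s=np.linalg.norm(w[:,:2]-hx,axis=1);print('flag range',s.min(),s.max())
for a,b in[(.06,.08),(.08,.1),(.1,.12),(.12,.14),(.14,.18)]:
    q=w[(s>a)&(s<b)]
    if len(q): print(a,len(q),q.mean(0),np.degrees(np.arctan2(*(q.mean(0)[:2]-hx)[::-1])))
E
```

```text
cap [[ 0.6052 -0.3873  0.1035]
 [ 0.6044 -0.3846  0.1019]
 [ 0.6045 -0.3909  0.1028]]
lever len 0.10598085670587012 170.9833842907596
[[ 0.5527 -0.4153  0.0634]
 [ 0.5307 -0.4254  0.0635]
 [ 0.5077 -0.4363  0.0624]
 [ 0.4864 -0.4461  0.0631]]
white 0.06296798931737793 [ 0.5234 -0.4264] [-0.9028 -0.4302] -154.52269227495668 thru hinge -154.48478022701093
flag range 0.04509693090811198 0.16897546478808437
0.06 182 [ 0.5526 -0.3412  0.0635] 138.31568813140848
0.08 177 [ 0.537  -0.3285  0.0635] 138.88809905390247
0.1 172 [ 0.5216 -0.3158  0.0635] 139.1432792665137
0.12 199 [ 0.505  -0.3024  0.0632] 139.47680423829803
0.14 575 [ 0.4878 -0.2877  0.0634] 139.47731526258397
```

Emit:
apply_moves(motion=[{"offset": [0.02, 0.04, -0.77], "rot": [0, 0, 0], "jaw": 1}, {"offset": [0, 0, -0.77], "rot": [0, 0, 0], "jaw": 1}, {"offset": [0, 0, -0.77], "rot": [0, 0, 0], "jaw": 1}, {"offset": [0, 0, -0.77], "rot": [0, 0, 0], "jaw": 1}, {"offset": [0, 0, 0], "rot": [0, 0, 0], "jaw": 0.2}, {"offset": [0, 0, 0], "rot": [0, 0, 0], "jaw": 0.2}, {"offset": [0, 0, 0], "rot": [0, 0, 0], "jaw": 0.2}, {"offset": [0, 0, 0], "rot": [0, 0, 0], "jaw": 0.2}, {"offset": [0, 0, 0], "rot": [0, 0, 0], "jaw": 0.2}, {"offset": [0, 0, 0], "rot": [0, 0, 0], "jaw": 0.2}], grip_force=25)

```text
time_s: 3.6
ee_pos: [0.4995, -0.3726, 0.1104]
ee_rot: [3.094, 0.523, 0.002]
ft_force: [-2.5, 0.7, 6.6]
width: 0.0255
grasp_force: 25.7
```

Emit:
apply_moves(motion=[{"offset": [-0.02, -0.23, 0], "rot": [0, 0, 0], "jaw": 0.2}, {"offset": [0, -0.23, 0], "rot": [0, 0, 0], "jaw": 0.2}, {"offset": [0.03, -0.23, 0], "rot": [0, 0, 0], "jaw": 0.2}, {"offset": [0.05, -0.22, 0], "rot": [0, 0, 0], "jaw": 0.2}, {"offset": [0.07, -0.22, 0], "rot": [0, 0, 0], "jaw": 0.2}, {"offset": [0.08, -0.17, 0], "rot": [0, 0, 0], "jaw": 0.2}, {"offset": [0, 0, 0], "rot": [0, 0, 0], "jaw": 0.2}, {"offset": [0, 0, 0], "rot": [0, 0, 0], "jaw": 0.2}])

```text
time_s: 4.4
ee_pos: [0.5067, -0.4346, 0.1095]
ee_rot: [-3.09, -0.526, 0.012]
ft_force: [-13.4, 8.6, 12.5]
width: 0.0255
grasp_force: 27.4
```

Emit:
apply_moves(motion=[{"offset": [0, 0.02, 0], "rot": [0, 0, 0], "jaw": 1}, {"offset": [0, 0, 0], "rot": [0, 0, 0], "jaw": 1}, {"offset": [0, 0, 0], "rot": [0, 0, 0], "jaw": 1}, {"offset": [0, 0, 0.9], "rot": [0, 0, 0], "jaw": 1}, {"offset": [0, 0, 0.9], "rot": [0, 0, 0], "jaw": 1}, {"offset": [0, 0, 0.9], "rot": [0, 0, 0], "jaw": 1}, {"offset": [0, 0.3, 0.3], "rot": [0, 0, 0.75], "jaw": 1}])

```text
time_s: 5.1
ee_pos: [0.511, -0.4236, 0.2646]
ee_rot: [3.07, 0.614, 0.009]
ft_force: [0.6, 0.2, 0.9]
width: 0.0858
grasp_force: 0.0
```

Emit:
apply_moves(motion=[{"offset": [-0.09, 0.75, 0], "rot": [0, 0, 1], "jaw": 0.6}, {"offset": [-0.09, 0.75, 0], "rot": [0, 0, 1], "jaw": 0.6}, {"offset": [-0.09, 0.75, 0], "rot": [0, 0, 1], "jaw": 0.6}, {"offset": [-0.09, 0.75, 0], "rot": [0, 0, 1], "jaw": 0.6}, {"offset": [-0.09, 0.75, 0], "rot": [0, 0, 1], "jaw": 0.6}, {"offset": [-0.09, 0.75, 0], "rot": [0, 0, 1], "jaw": 0.6}, {"offset": [-0.09, 0.75, 0], "rot": [0, 0, 1], "jaw": 0.6}, {"offset": [-0.09, 0.75, 0], "rot": [0, 0, 1], "jaw": 0.6}, {"offset": [-0.09, 0.75, 0], "rot": [0, 0, 1], "jaw": 0.6}, {"offset": [-0.09, 0.75, 0], "rot": [0, 0, 1], "jaw": 0.6}])

```text
time_s: 6.1
ee_pos: [0.4642, -0.0441, 0.2576]
ee_rot: [2.594, 1.771, 0.001]
ft_force: [0.4, -0.1, 0.5]
width: 0.0513
grasp_force: 0.0
```

Emit:
apply_moves(motion=[{"offset": [0, 0.3, 0], "rot": [0, 0, 1], "jaw": 0.6}, {"offset": [0, 0, 0], "rot": [0, 0, 1], "jaw": 0.6}, {"offset": [0, 0, 0], "rot": [0, 0, 1], "jaw": 0.6}, {"offset": [0, 0, 0], "rot": [0, 0, 1], "jaw": 0.6}, {"offset": [0, 0, 0], "rot": [0, 0, 0], "jaw": 0.6}, {"offset": [0, 0, 0], "rot": [0, 0, 0], "jaw": 0.6}])

```text
time_s: 6.7
ee_pos: [0.4645, -0.0305, 0.2574]
ee_rot: [2.284, 2.156, 0.0]
ft_force: [-0.1, -0.2, 0.2]
width: 0.0514
grasp_force: 0.0
```

```bash
cat >> h.py <<'E'
def heading(o):
    M=rot(o['ee_rot']);return np.degrees(np.arctan2(M[1,1],M[0,1]))
def look(tgt=None,flip=0):
    """wrist view: pullers, and the shift/turn to a grasp (tool y = puller yaw + 90 for eyes right, -90 for eyes left)"""
    o=arm.get_obs();p=arm.capture('wrist');t=o['ee_pos'];print('t',o['time_s'],'tcp',t,'y heading',heading(o),'j',o['joint_positions'])
    for q in pullers(p,o):
        e,psi=q[0],q[1];d=np.array([np.cos(np.radians(psi)),np.sin(np.radians(psi))])
        g=e-.057*d
        a=psi+90 if -180<psi<0 else psi-90
        print('eye',e,'psi',round(psi,1),'dia',q[2:4],'ext',q[4:6],'GRASP',g,'units',(g-t[:2])/.05,'turn',np.radians(a-heading(o))/.08)
    return p
E
python3 - <<'E'
from h import *
np.set_printoptions(precision=4,suppress=True)
p=look();save(p,'w2.png')
p=arm.capture('top')
for q in pullers(p): print(q[0]-[0,.0015],q[1])
h=hsv(p);red=((h[...,0]<8)|(h[...,0]>172))&(h[...,1]>150)
w=pts(p,red);k=w[(w[:,2]>.143)&(w[:,1]<-.3)];print('knob',k.mean(0))
E
```

```text
t 6.7 tcp [ 0.4645 -0.0305  0.2574] y heading -3.3032222448696027 j [-0.2841 -0.2135  2.0432  0.      1.3114 -0.2265]
eye [ 0.44   -0.1572] psi 87.9 dia (32.3987922668457, 38.99483108520508) ext (np.float64(-0.13442972822394283), np.float64(0.034938822894650674)) GRASP [ 0.4378 -0.2141] units [-0.5324 -3.6726] turn 0.2518212122678895
eye [ 0.5934 -0.1749] psi -157.7 dia (12.389376640319824, 14.534515380859375) ext (np.float64(-0.0661558506860579), np.float64(0.00914210927298083)) GRASP [ 0.6462 -0.1534] units [ 3.6346 -2.4567] turn -14.0576860040666
eye [ 0.4606 -0.0838] psi -93.6 dia (35.47346496582031, 40.19935989379883) ext (np.float64(-0.12711177800371037), np.float64(0.033549103770067534)) GRASP [ 0.4643 -0.0269] units [-0.0041  0.0724] turn -0.07152986014896559
eye [0.5925 0.0098] psi 111.6 dia (35.7269401550293, 40.23554611206055) ext (np.float64(-0.13211532651131777), np.float64(0.0319847225902669)) GRASP [ 0.6135 -0.0432] units [ 2.9806 -0.2542] turn 5.435032819172627
[ 0.4379 -0.1575] 87.59915688884631
[ 0.589  -0.2606] -104.70501925024045
knob [ 0.5065 -0.4295  0.1509]
```

View pics/w2.png

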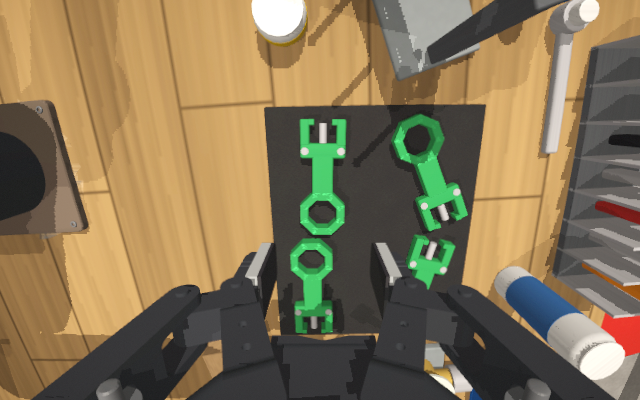

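The wrist view shows all four pullers undisturbed. The target's eye is at (322,214) with its neck under the jaws. I'll grasp it.

Emit:
apply_moves(motion=[{"offset": [0, 0.07, -0.83], "rot": [0, 0, 0], "jaw": 0.6}, {"offset": [0, 0, -0.83], "rot": [0, 0, 0], "jaw": 0.6}, {"offset": [0, 0, -0.83], "rot": [0, 0, 0], "jaw": 0.6}, {"offset": [0, 0, -0.83], "rot": [0, 0, 0], "jaw": 0.6}, {"offset": [0, 0, -0.83], "rot": [0, 0, 0], "jaw": 0.6}, {"offset": [0, 0, -0.8], "rot": [0, 0, 0], "jaw": 0.6}, {"offset": [0, 0, 0], "rot": [0, 0, 0], "jaw": 0.2}, {"offset": [0, 0, 0], "rot": [0, 0, 0], "jaw": 0.2}, {"offset": [0, 0, 0], "rot": [0, 0, 0], "jaw": 0.2}, {"offset": [0, 0, 0], "rot": [0, 0, 0], "jaw": 0.2}], grip_force=70)

```text
time_s: 7.8
ee_pos: [0.4658, -0.0274, 0.012]
ee_rot: [2.28, 2.156, 0.003]
ft_force: [0.6, -0.1, -2.2]
width: 0.0259
grasp_force: 70.6
```

Emit:
apply_moves(motion=[{"offset": [0, 0, 0], "rot": [0, 0, 0], "jaw": 0.45}, {"offset": [0, 0, -0.12], "rot": [0, 0, 0], "jaw": 0.45}, {"offset": [0, 0, 0], "rot": [0, 0, 0], "jaw": 0.45}, {"offset": [0, 0, 0], "rot": [0, 0, 0], "jaw": 0.2}, {"offset": [0, 0, 0], "rot": [0, 0, 0], "jaw": 0.2}, {"offset": [0, 0, 0], "rot": [0, 0, 0], "jaw": 0.2}, {"offset": [0, 0, 0], "rot": [0, 0, 0], "jaw": 0.2}])

```text
time_s: 8.5
ee_pos: [0.4648, -0.0271, 0.0043]
ee_rot: [2.282, 2.158, 0.001]
ft_force: [-0.6, 0.9, 4.4]
width: 0.0262
grasp_force: 70.7
```

Emit:
apply_moves(motion=[{"offset": [0, 0, 0.5], "rot": [0, 0, 0], "jaw": 0.2}, {"offset": [0, 0, 0.9], "rot": [0, 0, 0], "jaw": 0.2}, {"offset": [0, 0, 0.9], "rot": [0, 0, 0], "jaw": 0.2}, {"offset": [0, 0, 0.9], "rot": [0, 0, 0], "jaw": 0.2}, {"offset": [0, 0, 0.9], "rot": [0, 0, 0], "jaw": 0.2}, {"offset": [0, 0, 0.9], "rot": [0, 0, 0], "jaw": 0.2}, {"offset": [0, 0, 0.9], "rot": [0, 0, 1], "jaw": 0.2}, {"offset": [0, 0, 0.6], "rot": [0, 0, 1], "jaw": 0.2}, {"offset": [0, 0, 0], "rot": [0, 0, 1], "jaw": 0.2}, {"offset": [0, 0, 0], "rot": [0, 0, 1], "jaw": 0.2}])

```text
time_s: 9.5
ee_pos: [0.4643, -0.027, 0.329]
ee_rot: [1.905, 2.497, 0.0]
ft_force: [1.0, -0.3, -1.8]
width: 0.026
grasp_force: 70.1
```

Emit:
apply_moves(motion=[{"offset": [-0.06, 0.4, 0], "rot": [0, 0, 1], "jaw": 0.2}, {"offset": [-0.06, 0.4, 0], "rot": [0, 0, 1], "jaw": 0.2}, {"offset": [-0.06, 0.4, 0], "rot": [0, 0, 1], "jaw": 0.2}, {"offset": [-0.06, 0.4, 0], "rot": [0, 0, 1], "jaw": 0.2}, {"offset": [-0.06, 0.4, 0], "rot": [0, 0, 1], "jaw": 0.2}, {"offset": [-0.06, 0.4, 0], "rot": [0, 0, 1], "jaw": 0.2}, {"offset": [-0.06, 0.4, 0], "rot": [0, 0, 1], "jaw": 0.2}, {"offset": [-0.06, 0.4, 0], "rot": [0, 0, 1], "jaw": 0.2}, {"offset": [-0.06, 0.4, 0], "rot": [0, 0, 1], "jaw": 0.2}, {"offset": [-0.06, 0.4, 0], "rot": [0, 0, 1], "jaw": 0.2}])

```text
time_s: 10.5
ee_pos: [0.4335, 0.1737, 0.327]
ee_rot: [-0.782, -3.04, 0.002]
ft_force: [1.1, 0.2, -3.0]
width: 0.0265
grasp_force: 70.0
```

Emit:
apply_moves(motion=[{"offset": [-0.06, 0.4, 0], "rot": [0, 0, 1], "jaw": 0.2}, {"offset": [-0.06, 0.4, 0], "rot": [0, 0, 1], "jaw": 0.2}, {"offset": [-0.06, 0.4, 0], "rot": [0, 0, 1], "jaw": 0.2}, {"offset": [-0.06, 0.4, 0], "rot": [0, 0, 1], "jaw": 0.2}, {"offset": [-0.06, 0.4, 0], "rot": [0, 0, 1], "jaw": 0.2}, {"offset": [-0.06, 0.4, 0], "rot": [0, 0, 1], "jaw": 0.2}, {"offset": [-0.06, 0.4, 0], "rot": [0, 0, 1], "jaw": 0.2}, {"offset": [-0.06, 0.4, 0], "rot": [0, 0, 1], "jaw": 0.2}, {"offset": [-0.06, 0.4, 0], "rot": [0, 0, 1], "jaw": 0.2}, {"offset": [-0.06, 0.4, 0], "rot": [0, 0, 1], "jaw": 0.2}])

```text
time_s: 11.5
ee_pos: [0.4036, 0.3734, 0.3267]
ee_rot: [0.464, -3.104, 0.002]
ft_force: [-0.0, -0.4, -1.9]
width: 0.0264
grasp_force: 70.0
```

Emit:
apply_moves(motion=[{"offset": [0, 0, 0], "rot": [0.3, -0.93, 0], "jaw": 0.2}, {"offset": [0, 0, 0], "rot": [0.3, -0.93, 0], "jaw": 0.2}, {"offset": [0, 0, 0], "rot": [0.3, -0.93, 0], "jaw": 0.2}, {"offset": [0, 0, 0], "rot": [0.3, -0.93, 0], "jaw": 0.2}, {"offset": [0, 0, 0], "rot": [0.3, -0.93, 0], "jaw": 0.2}, {"offset": [0, 0, 0], "rot": [0.3, -0.93, 0], "jaw": 0.2}, {"offset": [0, 0, 0], "rot": [0.3, -0.93, 0], "jaw": 0.2}, {"offset": [0, 0, 0], "rot": [0.3, -0.93, 0], "jaw": 0.2}, {"offset": [0, 0, 0], "rot": [0.3, -0.93, 0], "jaw": 0.2}, {"offset": [0, 0, 0], "rot": [0.3, -0.93, 0], "jaw": 0.2}])

```text
time_s: 12.5
ee_pos: [0.4034, 0.3724, 0.3263]
ee_rot: [-0.346, 2.341, 0.159]
ft_force: [0.1, -0.0, -1.7]
width: 0.0263
grasp_force: 70.0
```

```bash
cat >> h.py <<'E'
YAW=np.radians(18.06);TIPS=np.array([[.5433,.149],[.5173,.229],[.4909,.310],[.4639,.3925]])
XS=np.array([np.cos(YAW),np.sin(YAW),0]);YS=np.array([-np.sin(YAW),np.cos(YAW),0]);ZS=np.array([0,0,1.])
def plan(peg,s,depth=.0087,gx=.057,left=False,th=None):
    """shift so that the held eye centre lies on the peg's axis, s m beyond its origin; turn still wanted at pitch th (deg)"""
    o=arm.get_obs();M=rot(o['ee_rot']);t=o['ee_pos']
    px=M[:,0]*(1 if left else -1)   # direction of the puller's x
    P=np.r_[TIPS[peg-1],.206]+.0283*XS
    eye=t-depth*M[:,2]+gx*px
    Mw=M
    if th is not None:
        a=np.radians(th);z=np.sin(a)*XS-np.cos(a)*ZS;y=YS*(-1 if left else 1);Mw=np.c_[np.cross(y,z),y,z]
        print('turn units',R.from_matrix(Mw@M.T).as_rotvec()/.08)
        eye=t-depth*Mw[:,2]+gx*Mw[:,0]*(1 if left else -1)
    A=(ZS-XS)/2**.5;g=P+s*A
    print('t',round(o['time_s'],2),'tcp',t,'pitch',np.degrees(np.arccos(-M[2,2])),'px',px,'eye(stand rel peg)',[(eye-P)@v for v in(XS,YS,ZS)],'shift units',(g-eye)/.05,'width',o['width'],'j',o['joint_positions'],'F',o['ft_force'])
E
python3 - <<'E'
from h import *
np.set_printoptions(precision=3,suppress=True)
plan(4,.075,th=45)
p=arm.capture('wrist');save(p,'w3.png')
E
```

```text
turn units [-0.129 -0.104  0.209]
t 12.5 tcp [0.403 0.372 0.326] pitch 44.729845262519994 px [0.682 0.201 0.704] eye(stand rel peg) [np.float64(-0.05787672885168809), np.float64(-0.0003651105070950767), np.float64(0.16680611476310073)] shift units [ 0.09   0.037 -2.275] width 0.026259352527336882 j [ 0.676 -0.394  2.187 -0.429  0.648 -0.939] F [ 0.054 -0.038 -1.657]
```

View pics/w3.png

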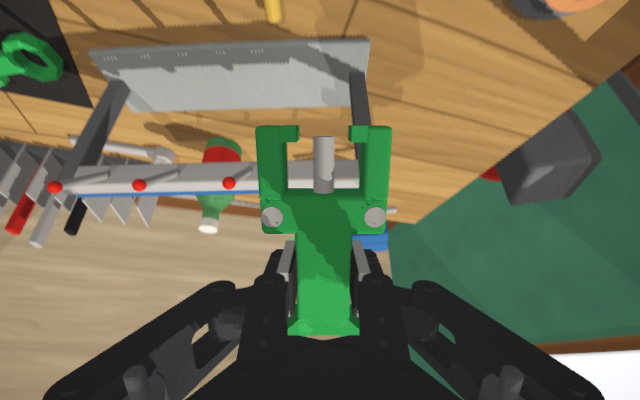

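The wrist view shows the puller held straight with its yoke up-image (258–390,125–235). Pegs 1–3 show at (55,187), (139,185) and (229,183). I'll lower it to the pre-insertion pose.

Emit:
apply_moves(motion=[{"offset": [0.09, 0.04, -0.4], "rot": [-0.13, -0.1, 0.21], "jaw": 0.2}, {"offset": [0, 0, -0.4], "rot": [0, 0, 0], "jaw": 0.2}, {"offset": [0, 0, -0.4], "rot": [0, 0, 0], "jaw": 0.2}, {"offset": [0, 0, -0.4], "rot": [0, 0, 0], "jaw": 0.2}, {"offset": [0, 0, -0.4], "rot": [0, 0, 0], "jaw": 0.2}, {"offset": [0, 0, -0.28], "rot": [0, 0, 0], "jaw": 0.2}, {"offset": [0, 0, 0], "rot": [0, 0, 0], "jaw": 0.2}])

```text
time_s: 13.25
ee_pos: [0.4071, 0.3732, 0.2097]
ee_rot: [-0.372, 2.34, 0.149]
ft_force: [0.3, -0.6, -3.3]
width: 0.0262
grasp_force: 70.0
```

```bash
python3 - <<'E'
from h import *
np.set_printoptions(precision=3,suppress=True)
plan(4,0,th=45)
p=arm.capture('scene');a=p['color'][80:220,300:440,::-1]
b=arm.capture('top')['color'][150:290,100:280,::-1]
cv2.imwrite('pics/s4.png',np.hstack([cv2.resize(a,(500,500),interpolation=cv2.INTER_CUBIC)]))
E
```

```text
turn units [ 0.062 -0.09   0.014]
t 13.25 tcp [0.407 0.373 0.21 ] pitch 44.51800728197677 px [0.678 0.222 0.701] eye(stand rel peg) [np.float64(-0.05409190752781377), np.float64(-0.0007531880013520612), np.float64(0.050204331977681455)] shift units [ 1.024  0.35  -1.004] width 0.026231121203966295 j [ 0.67  -0.255  2.303 -0.639  0.426 -0.718] F [ 0.303 -0.637 -3.314]
```

View pics/s4.png

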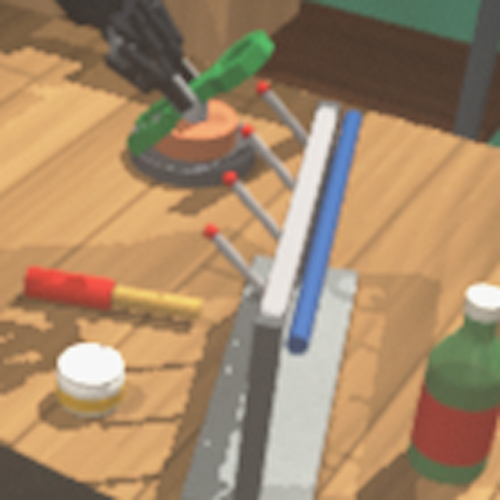

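The scene crop shows the eye (250,55) lined up just beyond peg 4's tip (263,88). I'll insert it along the peg.

Emit:
apply_moves(motion=[{"offset": [0.13, 0.045, -0.125], "rot": [0.06, -0.09, 0], "jaw": 0.2}, {"offset": [0.13, 0.045, -0.125], "rot": [0, 0, 0], "jaw": 0.2}, {"offset": [0.13, 0.045, -0.125], "rot": [0, 0, 0], "jaw": 0.2}, {"offset": [0.13, 0.045, -0.125], "rot": [0, 0, 0], "jaw": 0.2}, {"offset": [0.13, 0.045, -0.125], "rot": [0, 0, 0], "jaw": 0.2}, {"offset": [0.13, 0.045, -0.125], "rot": [0, 0, 0], "jaw": 0.2}, {"offset": [0, 0, 0], "rot": [0, 0, 0], "jaw": 0.2}])

```text
time_s: 14.05
ee_pos: [0.4482, 0.3883, 0.1759]
ee_rot: [-0.368, 2.326, 0.157]
ft_force: [-0.0, -0.0, -2.6]
width: 0.0264
grasp_force: 70.0
```

```bash
python3 - <<'E'
from h import *
np.set_printoptions(precision=3,suppress=True)
plan(4,0,th=45)
plan(4,0,th=60)
E
```

```text
turn units [-0.057  0.074  0.003]
t 14.05 tcp [0.448 0.388 0.176] pitch 45.402084493425534 px [0.668 0.216 0.712] eye(stand rel peg) [np.float64(-0.01036855674510676), np.float64(0.0008335222874789871), np.float64(0.016332873396765923)] shift units [ 0.202  0.048 -0.327] width 0.026368026310730784 j [ 0.638 -0.103  2.252 -0.798  0.319 -0.566] F [-0.018 -0.044 -2.589]
turn units [ 0.958 -3.038 -0.001]
t 14.05 tcp [0.448 0.388 0.176] pitch 45.402084493425534 px [0.668 0.216 0.712] eye(stand rel peg) [np.float64(-0.023556235289341643), np.float64(0.0008335222874789724), np.float64(0.023589405888522735)] shift units [ 0.453  0.13  -0.472] width 0.026368026310730784 j [ 0.638 -0.103  2.252 -0.798  0.319 -0.566] F [-0.018 -0.044 -2.589]
```

Emit:
apply_moves(motion=[{"offset": [0, 0, -0.1], "rot": [-0.12, 0.37, 0], "jaw": 0.2}, {"offset": [0, 0, -0.1], "rot": [-0.12, 0.37, 0], "jaw": 0.2}, {"offset": [0, 0, -0.1], "rot": [-0.12, 0.37, 0], "jaw": 0.2}, {"offset": [0, 0, -0.08], "rot": [0, 0, 0], "jaw": 0.2}, {"offset": [0, 0, 0], "rot": [0, 0, 0], "jaw": 0.2}])

```text
time_s: 14.55
ee_pos: [0.4475, 0.3882, 0.1576]
ee_rot: [-0.382, 2.416, 0.144]
ft_force: [-1.1, -0.5, -2.4]
width: 0.0263
grasp_force: 70.0
```

```bash
python3 - <<'E'
from h import *
np.set_printoptions(precision=3,suppress=True)
plan(4,0)
p=arm.capture('scene');a=p['color'][80:220,300:440,::-1]
cv2.imwrite('pics/s5.png',cv2.resize(a,(500,500),interpolation=cv2.INTER_CUBIC))
E
```

```text
t 14.55 tcp [0.448 0.388 0.158] pitch 40.129644642104495 px [0.728 0.235 0.645] eye(stand rel peg) [np.float64(-0.007226126748648712), np.float64(0.0008593336583199325), np.float64(-0.005045723763568183)] shift units [0.143 0.028 0.101] width 0.02630489058954972 j [ 0.626 -0.064  2.222 -0.583  0.363 -0.776] F [-1.08  -0.547 -2.37 ]
```

View pics/s5.png

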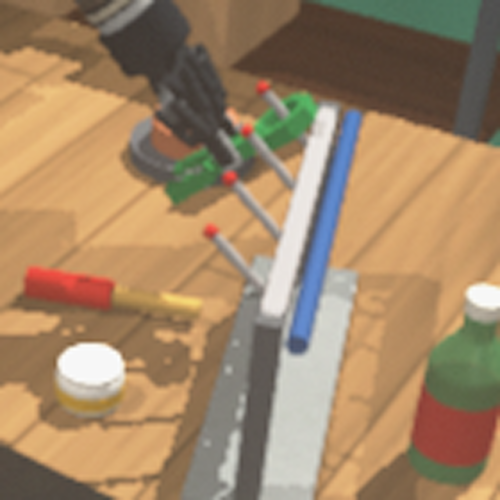

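The scene crop shows peg 4 passing through the eye, with its tip at (263,88) and the eye around (290,115). Releasing and backing off.

Emit:
apply_moves(motion=[{"offset": [0, 0, 0], "rot": [0, 0, 0], "jaw": 0.42}, {"offset": [0, 0, 0], "rot": [0, 0, 0], "jaw": 0.46}, {"offset": [0, 0, 0], "rot": [0, 0, 0], "jaw": 0.46}, {"offset": [0, 0, 0], "rot": [0, 0, 0], "jaw": 0.46}, {"offset": [-0.24, -0.08, 0.31], "rot": [0, 0, 0], "jaw": 0.46}, {"offset": [-0.37, -0.12, 0.46], "rot": [0, 0, 0], "jaw": 0.46}, {"offset": [-0.37, -0.12, 0.46], "rot": [0, 0, 0], "jaw": 0.46}, {"offset": [-0.37, -0.12, 0.6], "rot": [0, 0, 0], "jaw": 0.46}, {"offset": [0, 0, 0.8], "rot": [0, 0, 0], "jaw": 0.46}, {"offset": [0, 0, 0.8], "rot": [0, 0, 0], "jaw": 0.46}])

```text
time_s: 15.6
ee_pos: [0.3794, 0.3663, 0.3311]
ee_rot: [-0.383, 2.415, 0.145]
ft_force: [-0.1, 1.2, -0.5]
width: 0.0395
grasp_force: 0.0
```

```bash
cat >> h.py <<'E'
def hung(peg=None):
    """green points near the stand, per peg, in the stand's frame about the peg origin (scene camera)"""
    p=arm.capture('scene');m=green(p)>0;w=pts(p,m)
    for k in range(4):
        P=np.r_[TIPS[k],.206]+.0283*XS;q=(w-P)@np.c_[XS,YS,ZS]
        q=q[(abs(q[:,1])<.04)&(abs(q[:,0])<.13)&(q[:,2]>-.16)&(q[:,2]<.06)]
        if len(q)>20: print('peg',k+1,len(q),'min',q.min(0),'max',q.max(0),'mean',q.mean(0))
    return p
E
python3 - <<'E'
from h import *
np.set_printoptions(precision=3,suppress=True)
p=hung();a=p['color'][80:220,300:440,::-1]
cv2.imwrite('pics/s6.png',cv2.resize(a,(400,400),interpolation=cv2.INTER_CUBIC))
o=arm.get_obs();print(o['joint_positions'],o['ee_pos'],heading(o))
p=arm.capture('top')
for q in pullers(p): print(q[0]-[0,.0015],q[1],q[2:6])
E
```

```text
peg 4 27 min [ 0.008 -0.031 -0.   ] max [ 0.021 -0.008  0.012] mean [ 0.014 -0.021  0.006]
[ 0.685 -0.434  2.166 -0.343  0.755 -1.028] [0.382 0.368 0.342] 108.17294708805723
[ 0.438 -0.158] 87.56813186931832 (34.93086624145508, 36.138423919677734, np.float64(-0.13240311744521996), np.float64(0.03329045555857294))
[ 0.589 -0.261] -104.82469774973785 (33.682579040527344, 35.784767150878906, np.float64(-0.13289403862357752), np.float64(0.0343902372918352))
[0.593 0.012] 110.28705749619756 (36.14569854736328, 40.7772331237793, np.float64(-0.13305811032741335), np.float64(0.031912015565394344))
```

View pics/s6.png

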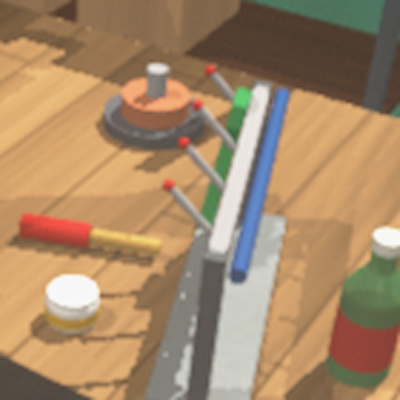

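The crop shows the first puller hanging upright on peg 4 (240,110). Going for the next one.

Emit:
apply_moves(motion=[{"offset": [0, -0.45, 0], "rot": [-0.301, 0.924, 0], "jaw": 0.6}, {"offset": [0, -0.45, 0], "rot": [-0.301, 0.924, 0], "jaw": 0.6}, {"offset": [0, -0.45, 0], "rot": [-0.301, 0.924, 0], "jaw": 0.6}, {"offset": [0, -0.45, 0], "rot": [-0.301, 0.924, 0], "jaw": 0.6}, {"offset": [0, -0.45, 0], "rot": [-0.301, 0.924, 0], "jaw": 0.6}, {"offset": [0, -0.45, 0], "rot": [-0.301, 0.924, 0], "jaw": 0.6}, {"offset": [0, -0.45, 0], "rot": [-0.301, 0.924, 0], "jaw": 0.6}, {"offset": [0, -0.45, 0], "rot": [-0.301, 0.924, 0], "jaw": 0.6}, {"offset": [0, -0.45, 0], "rot": [-0.301, 0.924, 0], "jaw": 0.6}])

```text
time_s: 16.6
ee_pos: [0.3803, 0.1629, 0.3297]
ee_rot: [0.488, -3.102, -0.004]
ft_force: [0.7, 0.1, -0.5]
width: 0.051
grasp_force: 0.0
```

Emit:
apply_moves(motion=[{"offset": [0.24, -0.21, 0], "rot": [0, 0, -1], "jaw": 0.6}, {"offset": [0.24, -0.21, 0], "rot": [0, 0, -1], "jaw": 0.6}, {"offset": [0.24, -0.21, 0], "rot": [0, 0, -1], "jaw": 0.6}, {"offset": [0.24, -0.21, 0], "rot": [0, 0, -1], "jaw": 0.6}, {"offset": [0.24, -0.21, 0], "rot": [0, 0, -1], "jaw": 0.6}, {"offset": [0.24, -0.21, 0], "rot": [0, 0, -1], "jaw": 0.6}, {"offset": [0.24, -0.21, 0], "rot": [0, 0, -1], "jaw": 0.6}, {"offset": [0.24, -0.21, 0], "rot": [0, 0, -1], "jaw": 0.6}, {"offset": [0.24, -0.21, 0], "rot": [0, 0, -1], "jaw": 0.6}, {"offset": [0.24, -0.21, 0], "rot": [0, 0, -1], "jaw": 0.6}])

```text
time_s: 17.6
ee_pos: [0.5007, 0.0584, 0.3292]
ee_rot: [0.763, 3.046, 0.003]
ft_force: [1.0, 0.4, -0.2]
width: 0.0512
grasp_force: 0.0
```

Emit:
apply_moves(motion=[{"offset": [0.24, -0.21, -0.15], "rot": [0, 0, -1], "jaw": 0.6}, {"offset": [0.24, -0.21, -0.15], "rot": [0, 0, -1], "jaw": 0.6}, {"offset": [0.24, -0.21, -0.15], "rot": [0, 0, -1], "jaw": 0.6}, {"offset": [0.24, -0.21, -0.15], "rot": [0, 0, -1], "jaw": 0.6}, {"offset": [0.24, -0.21, -0.15], "rot": [0, 0, -1], "jaw": 0.6}, {"offset": [0.24, -0.21, -0.15], "rot": [0, 0, -1], "jaw": 0.6}, {"offset": [0.24, -0.21, -0.15], "rot": [0, 0, -1], "jaw": 0.6}, {"offset": [0.24, -0.21, -0.15], "rot": [0, 0, -1], "jaw": 0.6}, {"offset": [0.24, -0.21, -0.15], "rot": [0, 0, -1], "jaw": 0.6}, {"offset": [0, 0, 0], "rot": [0, 0, 0], "jaw": 0.6}])

```text
time_s: 18.6
ee_pos: [0.6083, -0.0365, 0.2599]
ee_rot: [-1.785, -2.585, 0.0]
ft_force: [0.0, -0.0, 0.5]
width: 0.0513
grasp_force: 0.0
```

```bash
python3 - <<'E'
from h import *
np.set_printoptions(precision=3,suppress=True)
look();o=arm.get_obs();print(np.degrees(np.arccos(-rot(o['ee_rot'])[2,2])),rot(o['ee_rot']))
E
```

```text
t 18.6 tcp [ 0.608 -0.037  0.26 ] y heading 20.751817509889253 j [-0.226  0.123  1.715 -0.     1.304 -0.588]
eye [ 0.441 -0.157] psi 87.3 dia (30.682512283325195, 38.66298294067383) ext (np.float64(-0.1340187135504261), np.float64(0.03511856298327143)) GRASP [ 0.439 -0.214] units [-3.395 -3.555] turn -5.122380135405343
eye [0.594 0.01 ] psi 111.3 dia (40.34724044799805, 41.09104537963867) ext (np.float64(-0.1308413218143707), np.float64(0.03094471772042734)) GRASP [ 0.615 -0.043] units [ 0.125 -0.13 ] turn 0.13049991511945366
0.02893285184162205 [[-0.356  0.934  0.   ]
 [ 0.934  0.356  0.   ]
 [-0.     0.001 -1.   ]]
```

Emit:
apply_moves(motion=[{"offset": [0.125, -0.13, -0.8], "rot": [0, 0, 0.13], "jaw": 0.6}, {"offset": [0, 0, -0.9], "rot": [0, 0, 0], "jaw": 0.6}, {"offset": [0, 0, -0.9], "rot": [0, 0, 0], "jaw": 0.6}, {"offset": [0, 0, -0.9], "rot": [0, 0, 0], "jaw": 0.6}, {"offset": [0, 0, -0.9], "rot": [0, 0, 0], "jaw": 0.55}, {"offset": [0, 0, -0.5], "rot": [0, 0, 0], "jaw": 0.5}, {"offset": [0, 0, -0.2], "rot": [0, 0, 0], "jaw": 0.45}, {"offset": [0, 0, 0], "rot": [0, 0, 0], "jaw": 0.2}, {"offset": [0, 0, 0], "rot": [0, 0, 0], "jaw": 0.2}, {"offset": [0, 0, 0], "rot": [0, 0, 0], "jaw": 0.2}])

```text
time_s: 19.65
ee_pos: [0.6161, -0.0422, 0.0097]
ee_rot: [1.765, 2.591, 0.005]
ft_force: [0.4, -0.6, -0.8]
width: 0.0262
grasp_force: 72.3
```

Emit:
apply_moves(motion=[{"offset": [0, 0, 0], "rot": [0, 0, 0], "jaw": 0.2}])

```text
time_s: 19.75
ee_pos: [0.6158, -0.0422, 0.0092]
ee_rot: [1.766, 2.591, 0.004]
ft_force: [-0.5, -0.5, -0.8]
width: 0.0261
grasp_force: 72.3
```

Emit:
apply_moves(motion=[{"offset": [0, 0, 0], "rot": [0, 0, 0], "jaw": 0.45}, {"offset": [0, 0, -0.11], "rot": [0, 0, 0], "jaw": 0.45}, {"offset": [0, 0, 0], "rot": [0, 0, 0], "jaw": 0.45}, {"offset": [0, 0, 0], "rot": [0, 0, 0], "jaw": 0.2}, {"offset": [0, 0, 0], "rot": [0, 0, 0], "jaw": 0.2}, {"offset": [0, 0, 0], "rot": [0, 0, 0], "jaw": 0.2}, {"offset": [0, 0, 0], "rot": [0, 0, 0], "jaw": 0.2}])

```text
time_s: 20.45
ee_pos: [0.6155, -0.0427, 0.0041]
ee_rot: [1.767, 2.593, 0.001]
ft_force: [-3.0, 0.0, 10.2]
width: 0.0263
grasp_force: 72.7
```

Emit:
apply_moves(motion=[{"offset": [0, 0, 0.5], "rot": [0, 0, 0], "jaw": 0.2}, {"offset": [0, 0, 0.9], "rot": [0, 0, 0], "jaw": 0.2}, {"offset": [0, 0, 0.95], "rot": [0, 0, 0], "jaw": 0.2}, {"offset": [0, 0, 0.95], "rot": [0, 0, 0], "jaw": 0.2}, {"offset": [0, 0, 0.95], "rot": [0, 0, 0], "jaw": 0.2}, {"offset": [0, 0, 0.95], "rot": [0, 0, -1], "jaw": 0.2}, {"offset": [0, 0, 0.95], "rot": [0, 0, -1], "jaw": 0.2}, {"offset": [0, 0, 0.4], "rot": [0, 0, -1], "jaw": 0.2}])

```text
time_s: 21.25
ee_pos: [0.6158, -0.0422, 0.3353]
ee_rot: [2.065, 2.354, 0.008]
ft_force: [0.0, -0.5, -0.7]
width: 0.0265
grasp_force: 70.3
```

Emit:
apply_moves(motion=[{"offset": [-0.21, 0.39, 0], "rot": [0, 0, -1], "jaw": 0.2}, {"offset": [-0.21, 0.39, 0], "rot": [0, 0, -1], "jaw": 0.2}, {"offset": [-0.21, 0.39, 0], "rot": [0, 0, -1], "jaw": 0.2}, {"offset": [-0.21, 0.39, 0], "rot": [0, 0, -1], "jaw": 0.2}, {"offset": [-0.21, 0.39, 0], "rot": [0, 0, -1], "jaw": 0.2}, {"offset": [-0.21, 0.39, 0], "rot": [0, 0, -1], "jaw": 0.2}, {"offset": [-0.21, 0.39, 0], "rot": [0, 0, -1], "jaw": 0.2}, {"offset": [-0.21, 0.39, 0], "rot": [0, 0, -1], "jaw": 0.2}, {"offset": [-0.21, 0.39, 0], "rot": [0, 0, -1], "jaw": 0.2}, {"offset": [-0.21, 0.39, 0], "rot": [0, 0, -1], "jaw": 0.2}])

```text
time_s: 22.25
ee_pos: [0.5086, 0.1537, 0.3282]
ee_rot: [2.826, 1.368, -0.003]
ft_force: [0.3, -0.1, -1.8]
width: 0.0266
grasp_force: 70.2
```

Emit:
apply_moves(motion=[{"offset": [-0.21, 0.39, 0], "rot": [0, 0, -1], "jaw": 0.2}, {"offset": [-0.21, 0.39, 0], "rot": [0, 0, -1], "jaw": 0.2}, {"offset": [-0.21, 0.39, 0], "rot": [0, 0, -1], "jaw": 0.2}, {"offset": [-0.21, 0.39, 0], "rot": [0, 0, -1], "jaw": 0.2}, {"offset": [-0.21, 0.39, 0], "rot": [0, 0, -1], "jaw": 0.2}, {"offset": [-0.21, 0.39, 0], "rot": [0, 0, -1], "jaw": 0.2}, {"offset": [-0.21, 0.39, 0], "rot": [0, 0, -1], "jaw": 0.2}, {"offset": [0, 0, 0], "rot": [0, 0, -0.4], "jaw": 0.2}])

```text
time_s: 23.05
ee_pos: [0.4344, 0.2912, 0.3282]
ee_rot: [3.101, 0.49, -0.005]
ft_force: [-0.9, -0.5, -0.5]
width: 0.0265
grasp_force: 70.2
```

Emit:
apply_moves(motion=[{"offset": [0, 0, 0], "rot": [0.304, -0.933, 0], "jaw": 0.2}, {"offset": [0, 0, 0], "rot": [0.304, -0.933, 0], "jaw": 0.2}, {"offset": [0, 0, 0], "rot": [0.304, -0.933, 0], "jaw": 0.2}, {"offset": [0, 0, 0], "rot": [0.304, -0.933, 0], "jaw": 0.2}, {"offset": [0, 0, 0], "rot": [0.304, -0.933, 0], "jaw": 0.2}, {"offset": [0, 0, 0], "rot": [0.304, -0.933, 0], "jaw": 0.2}, {"offset": [0, 0, 0], "rot": [0.304, -0.933, 0], "jaw": 0.2}, {"offset": [0, 0, 0], "rot": [0.304, -0.933, 0], "jaw": 0.2}, {"offset": [0, 0, 0], "rot": [0.304, -0.933, 0], "jaw": 0.2}, {"offset": [0, 0, 0], "rot": [0.304, -0.933, 0], "jaw": 0.2}])

```text
time_s: 24.05
ee_pos: [0.4354, 0.2892, 0.328]
ee_rot: [-2.765, -0.435, -1.143]
ft_force: [-0.3, -0.5, -1.4]
width: 0.026
grasp_force: 70.3
```

```bash
python3 - <<'E'
from h import *
np.set_printoptions(precision=3,suppress=True)
plan(3,.075,th=45,left=True)
o=arm.get_obs();p=arm.capture('wrist');save(p,'w7.png')
E
```

```text
turn units [ 0.013 -0.013  0.046]
t 24.05 tcp [0.435 0.289 0.328] pitch 44.92730160078573 px [0.674 0.217 0.706] eye(stand rel peg) [np.float64(-0.05339593853964365), np.float64(-0.0025597844073456917), np.float64(0.16846085163471988)] shift units [-0.009  0.051 -2.309] width 0.025979658701950754 j [ 0.434 -0.514  2.263 -0.15   0.618  1.78 ] F [-0.32  -0.506 -1.393]
```

View pics/w7.png

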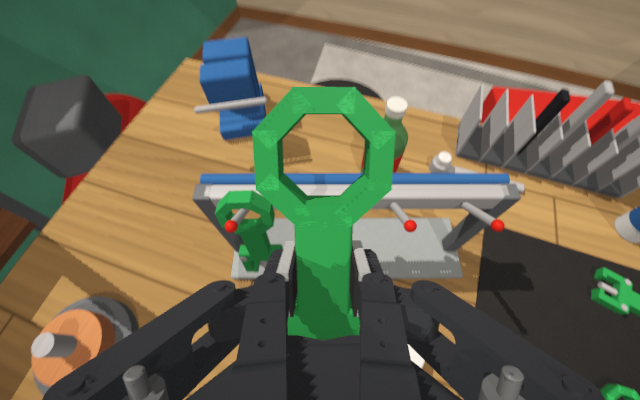

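The wrist view shows the puller held straight with its eye ring at (323,150), and the first puller hanging on peg 4 at left (245,230).

Emit:
apply_moves(motion=[{"offset": [-0.01, 0.05, -0.45], "rot": [0.01, -0.01, 0.05], "jaw": 0.2}, {"offset": [0, 0, -0.45], "rot": [0, 0, 0], "jaw": 0.2}, {"offset": [0, 0, -0.45], "rot": [0, 0, 0], "jaw": 0.2}, {"offset": [0, 0, -0.45], "rot": [0, 0, 0], "jaw": 0.2}, {"offset": [0, 0, -0.35], "rot": [0, 0, 0], "jaw": 0.2}, {"offset": [0, 0, -0.16], "rot": [0, 0, 0], "jaw": 0.2}, {"offset": [0, 0, 0], "rot": [0, 0, 0], "jaw": 0.2}])

```text
time_s: 24.8
ee_pos: [0.4348, 0.2914, 0.2116]
ee_rot: [-2.766, -0.44, -1.137]
ft_force: [0.9, 0.1, -1.7]
width: 0.0263
grasp_force: 70.3
```

```bash
python3 - <<'E'
from h import *
np.set_printoptions(precision=3,suppress=True)
plan(3,0,th=45,left=True)
E
```

```text
turn units [ 0.031 -0.064  0.001]
t 24.8 tcp [0.435 0.291 0.212] pitch 44.67870699160609 px [0.676 0.221 0.703] eye(stand rel peg) [np.float64(-0.05327832622214461), np.float64(-0.00024512668271811536), np.float64(0.052021541120612386)] shift units [ 1.012  0.335 -1.04 ] width 0.02633187066497262 j [ 0.439 -0.384  2.394 -0.246  0.365  1.889] F [ 0.879  0.11  -1.666]
```

Emit:
apply_moves(motion=[{"offset": [0.154, 0.05, -0.156], "rot": [-0.077, 0.24, 0], "jaw": 0.2}, {"offset": [0.154, 0.05, -0.156], "rot": [-0.077, 0.24, 0], "jaw": 0.2}, {"offset": [0.154, 0.05, -0.156], "rot": [-0.077, 0.24, 0], "jaw": 0.2}, {"offset": [0.154, 0.05, -0.156], "rot": [-0.077, 0.24, 0], "jaw": 0.2}, {"offset": [0.154, 0.05, -0.156], "rot": [-0.077, 0.24, 0], "jaw": 0.2}, {"offset": [0.154, 0.05, -0.156], "rot": [-0.077, 0.24, 0], "jaw": 0.2}, {"offset": [0, 0, 0], "rot": [0, 0, 0], "jaw": 0.2}])

```text
time_s: 25.5
ee_pos: [0.4832, 0.3074, 0.168]
ee_rot: [-2.841, -0.451, -0.98]
ft_force: [-0.4, 0.2, -1.3]
width: 0.0267
grasp_force: 70.2
```

```bash
python3 - <<'E'
from h import *
np.set_printoptions(precision=3,suppress=True)
plan(3,0,left=True)
E
```

```text
t 25.5 tcp [0.483 0.307 0.168] pitch 38.07235957461316 px [0.749 0.244 0.617] eye(stand rel peg) [np.float64(0.003079960634201994), np.float64(-0.00015896217489314872), np.float64(0.004027917179115464)] shift units [-0.06  -0.016 -0.081] width 0.026748474732663688 j [ 0.417 -0.149  2.264 -0.173  0.369  1.813] F [-0.381  0.168 -1.302]
```

Eye is on the peg at s≈0. Next: drop it slightly, release and retreat.

Emit:
apply_moves(motion=[{"offset": [-0.1, -0.03, -0.12], "rot": [0, 0, 0], "jaw": 0.2}, {"offset": [-0.1, -0.03, -0.12], "rot": [0, 0, 0], "jaw": 0.2}, {"offset": [0, 0, 0], "rot": [0, 0, 0], "jaw": 0.42}, {"offset": [0, 0, 0], "rot": [0, 0, 0], "jaw": 0.46}, {"offset": [0, 0, 0], "rot": [0, 0, 0], "jaw": 0.46}, {"offset": [0, 0, 0], "rot": [0, 0, 0], "jaw": 0.46}, {"offset": [-0.24, -0.08, 0.31], "rot": [0, 0, 0], "jaw": 0.46}, {"offset": [-0.37, -0.12, 0.46], "rot": [0, 0, 0], "jaw": 0.46}, {"offset": [-0.37, -0.12, 0.46], "rot": [0, 0, 0], "jaw": 0.46}, {"offset": [-0.3, -0.12, 0.6], "rot": [0, 0, 0], "jaw": 0.46}])

```text
time_s: 26.5
ee_pos: [0.4063, 0.2815, 0.246]
ee_rot: [-2.843, -0.452, -0.975]
ft_force: [1.2, -0.0, 0.4]
width: 0.0391
grasp_force: 0.0
```

Emit:
apply_moves(motion=[{"offset": [0, -0.3, 0.8], "rot": [-0.1, 0.3, 0], "jaw": 0.46}, {"offset": [0, -0.4, 0.8], "rot": [-0.301, 0.924, 0], "jaw": 0.46}])

```text
time_s: 26.7
ee_pos: [0.4055, 0.2469, 0.3265]
ee_rot: [-2.902, -0.466, -0.829]
ft_force: [0.9, -0.6, -0.2]
width: 0.0393
grasp_force: 0.0
```

```bash
python3 - <<'E'
from h import *
np.set_printoptions(precision=3,suppress=True)
p=hung();a=p['color'][80:220,300:440,::-1]
cv2.imwrite('pics/s8.png',cv2.resize(a,(400,400),interpolation=cv2.INTER_CUBIC))
o=arm.get_obs();print(o['joint_positions'],o['ee_pos'],heading(o),np.degrees(np.arccos(-rot(o['ee_rot'])[2,2])))
p=arm.capture('top')
for q in pullers(p): print(q[0]-[0,.0015],q[1],q[2:6])
E
```

```text
peg 3 53 min [ 0.001 -0.028 -0.03 ] max [0.021 0.022 0.009] mean [ 0.013 -0.012  0.001]
peg 4 50 min [ 0.001 -0.035 -0.026] max [0.022 0.01  0.012] mean [ 0.013 -0.017  0.001]
[ 0.333 -0.561  2.213 -0.012  0.918  1.592] [0.41  0.246 0.339] -71.89368486421019 32.822858510931525
[ 0.438 -0.157] 87.85754031998812 (34.180747985839844, 36.39382553100586, np.float64(-0.13260975933056898), np.float64(0.03308772113594427))
[ 0.589 -0.261] -104.38532522689871 (33.74350357055664, 35.504234313964844, np.float64(-0.1327167870413749), np.float64(0.03465079698810007))
```

View pics/s8.png

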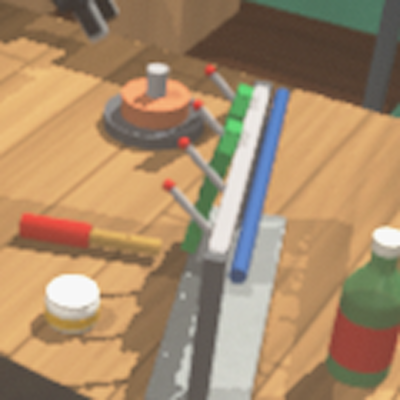

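Both hung pullers show upright on pegs 4 and 3 (240,110 and 230,140). Next is the top-right puller.

Emit:
apply_moves(motion=[{"offset": [0, -0.4, 0], "rot": [-0.278, 0.851, 0], "jaw": 0.6}, {"offset": [0, -0.4, 0], "rot": [-0.278, 0.851, 0], "jaw": 0.6}, {"offset": [0, -0.4, 0], "rot": [-0.278, 0.851, 0], "jaw": 0.6}, {"offset": [0, -0.4, 0], "rot": [-0.278, 0.851, 0], "jaw": 0.6}, {"offset": [0, -0.4, 0], "rot": [-0.278, 0.851, 0], "jaw": 0.6}, {"offset": [0, -0.4, 0], "rot": [-0.278, 0.851, 0], "jaw": 0.6}, {"offset": [0, -0.4, 0], "rot": [-0.278, 0.851, 0], "jaw": 0.6}, {"offset": [0, -0.4, 0], "rot": [-0.278, 0.851, 0], "jaw": 0.6}])

```text
time_s: 27.6
ee_pos: [0.4079, 0.0861, 0.3265]
ee_rot: [3.1, 0.492, -0.022]
ft_force: [0.6, -0.2, -0.5]
width: 0.0513
grasp_force: 0.0
```

Emit:
apply_moves(motion=[{"offset": [0.32, -0.48, 0], "rot": [0, 0, 1], "jaw": 0.6}, {"offset": [0.32, -0.48, 0], "rot": [0, 0, 1], "jaw": 0.6}, {"offset": [0.32, -0.48, 0], "rot": [0, 0, 1], "jaw": 0.6}, {"offset": [0.32, -0.48, 0], "rot": [0, 0, 1], "jaw": 0.6}, {"offset": [0.32, -0.48, 0], "rot": [0, 0, 1], "jaw": 0.6}, {"offset": [0.32, -0.48, -0.2], "rot": [0, 0, 1], "jaw": 0.6}, {"offset": [0.32, -0.48, -0.2], "rot": [0, 0, 1], "jaw": 0.6}, {"offset": [0.32, -0.48, -0.2], "rot": [0, 0, 1], "jaw": 0.6}, {"offset": [0.32, -0.48, -0.2], "rot": [0, 0, 1], "jaw": 0.6}, {"offset": [0.32, -0.48, -0.2], "rot": [0, 0, 1], "jaw": 0.6}])

```text
time_s: 28.6
ee_pos: [0.5684, -0.1541, 0.2755]
ee_rot: [2.658, 1.663, -0.017]
ft_force: [0.1, 0.1, 0.3]
width: 0.0512
grasp_force: 0.0
```

Emit:
apply_moves(motion=[{"offset": [0.32, -0.48, -0.2], "rot": [0, 0, 1], "jaw": 0.6}, {"offset": [0.32, -0.48, -0.2], "rot": [0, 0, 1], "jaw": 0.6}, {"offset": [0, 0, 0], "rot": [0, 0, 0.3], "jaw": 0.6}, {"offset": [0, 0, 0], "rot": [0, 0, 0], "jaw": 0.6}, {"offset": [0, 0, 0], "rot": [0, 0, 0], "jaw": 0.6}])

```text
time_s: 29.1
ee_pos: [0.5997, -0.2003, 0.2569]
ee_rot: [2.496, 1.895, -0.015]
ft_force: [0.8, 1.0, 0.2]
width: 0.051
grasp_force: 0.0
```

```bash
python3 - <<'E'
from h import *
np.set_printoptions(precision=3,suppress=True)
look();o=arm.get_obs();print(np.degrees(np.arccos(-rot(o['ee_rot'])[2,2])))
E
```

```text
t 29.1 tcp [ 0.6   -0.2    0.257] y heading -15.58041838320515 j [-0.478  0.175  1.662 -0.013  1.302 -0.203]
eye [ 0.442 -0.159] psi 87.9 dia (32.85149383544922, 39.150352478027344) ext (np.float64(-0.13119971691291987), np.float64(0.03128495768032865)) GRASP [ 0.44  -0.216] units [-3.197 -0.318] turn 2.930530943026685
eye [ 0.591 -0.261] psi -105.6 dia (35.6477165222168, 39.63873291015625) ext (np.float64(-0.12790689628651397), np.float64(0.03374631963313702)) GRASP [ 0.607 -0.206] units [ 0.142 -0.121] turn 0.0012038910524021403
0.7147906989246007
```

Emit:
apply_moves(motion=[{"offset": [0.14, -0.12, -0.8], "rot": [0, 0, 0], "jaw": 0.6}, {"offset": [0, 0, -0.9], "rot": [0, 0, 0], "jaw": 0.6}, {"offset": [0, 0, -0.9], "rot": [0, 0, 0], "jaw": 0.6}, {"offset": [0, 0, -0.9], "rot": [0, 0, 0], "jaw": 0.6}, {"offset": [0, 0, -0.9], "rot": [0, 0, 0], "jaw": 0.55}, {"offset": [0, 0, -0.5], "rot": [0, 0, 0], "jaw": 0.45}, {"offset": [0, 0, -0.17], "rot": [0, 0, 0], "jaw": 0.45}, {"offset": [0, 0, 0], "rot": [0, 0, 0], "jaw": 0.45}])

```text
time_s: 29.95
ee_pos: [0.6068, -0.2062, 0.0043]
ee_rot: [2.496, 1.897, -0.016]
ft_force: [0.4, 0.4, -1.2]
width: 0.0386
grasp_force: 0.0
```

Emit:
apply_moves(motion=[{"offset": [0, 0, 0], "rot": [0, 0, 0], "jaw": 0.2}, {"offset": [0, 0, 0], "rot": [0, 0, 0], "jaw": 0.2}, {"offset": [0, 0, 0], "rot": [0, 0, 0], "jaw": 0.2}, {"offset": [0, 0, 0], "rot": [0, 0, 0], "jaw": 0.2}])

```text
time_s: 30.35
ee_pos: [0.6079, -0.2069, 0.0051]
ee_rot: [2.494, 1.895, -0.013]
ft_force: [-0.3, 2.5, 6.8]
width: 0.0267
grasp_force: 73.2
```

Emit:
apply_moves(motion=[{"offset": [0, 0, 0.5], "rot": [0, 0, 0], "jaw": 0.2}, {"offset": [0, 0, 0.9], "rot": [0, 0, 0], "jaw": 0.2}, {"offset": [0, 0, 0.95], "rot": [0, 0, 0], "jaw": 0.2}, {"offset": [0, 0, 0.95], "rot": [0, 0, 0], "jaw": 0.2}, {"offset": [0, 0, 0.95], "rot": [0, 0, 0], "jaw": 0.2}, {"offset": [0, 0, 0.95], "rot": [0, 0, 1], "jaw": 0.2}, {"offset": [0, 0, 0.95], "rot": [0, 0, 1], "jaw": 0.2}, {"offset": [0, 0, 0.4], "rot": [0, 0, 1], "jaw": 0.2}])

```text
time_s: 31.15
ee_pos: [0.608, -0.2075, 0.3369]
ee_rot: [2.24, 2.178, -0.01]
ft_force: [0.7, -0.6, -3.0]
width: 0.026
grasp_force: 72.3
```

Emit:
apply_moves(motion=[{"offset": [-0.12, 0.35, 0], "rot": [0, 0, 1], "jaw": 0.2}, {"offset": [-0.12, 0.35, 0], "rot": [0, 0, 1], "jaw": 0.2}, {"offset": [-0.12, 0.35, 0], "rot": [0, 0, 1], "jaw": 0.2}, {"offset": [-0.12, 0.35, 0], "rot": [0, 0, 1], "jaw": 0.2}, {"offset": [-0.12, 0.35, 0], "rot": [0, 0, 1], "jaw": 0.2}, {"offset": [-0.12, 0.35, 0], "rot": [0, 0, 1], "jaw": 0.2}, {"offset": [-0.12, 0.35, 0], "rot": [0, 0, 1], "jaw": 0.2}, {"offset": [-0.12, 0.35, 0], "rot": [0, 0, 1], "jaw": 0.2}, {"offset": [-0.12, 0.35, 0], "rot": [0, 0, 1], "jaw": 0.2}, {"offset": [-0.12, 0.35, 0], "rot": [0, 0, 1], "jaw": 0.2}])

```text
time_s: 32.15
ee_pos: [0.546, -0.0312, 0.3296]
ee_rot: [1.218, 2.885, -0.008]
ft_force: [0.9, 1.0, -1.8]
width: 0.0263
grasp_force: 72.2
```

Emit:
apply_moves(motion=[{"offset": [-0.12, 0.35, 0], "rot": [0, 0, 1], "jaw": 0.2}, {"offset": [-0.12, 0.35, 0], "rot": [0, 0, 1], "jaw": 0.2}, {"offset": [-0.12, 0.35, 0], "rot": [0, 0, 1], "jaw": 0.2}, {"offset": [-0.12, 0.35, 0], "rot": [0, 0, 1], "jaw": 0.2}, {"offset": [-0.12, 0.35, 0], "rot": [0, 0, 1], "jaw": 0.2}, {"offset": [-0.12, 0.35, 0], "rot": [0, 0, 1], "jaw": 0.2}, {"offset": [-0.12, 0.35, 0], "rot": [0, 0, 1], "jaw": 0.2}, {"offset": [-0.12, 0.35, 0], "rot": [0, 0, 1], "jaw": 0.2}, {"offset": [-0.12, 0.35, 0], "rot": [0, 0, 1], "jaw": 0.2}, {"offset": [-0.12, 0.35, 0], "rot": [0, 0, 1], "jaw": 0.2}])

```text
time_s: 33.15
ee_pos: [0.486, 0.1437, 0.3297]
ee_rot: [-0.001, 3.13, -0.001]
ft_force: [0.3, -0.2, -3.0]
width: 0.0264
grasp_force: 72.2
```

Emit:
apply_moves(motion=[{"offset": [-0.12, 0.35, 0], "rot": [0, 0, 1], "jaw": 0.2}, {"offset": [-0.12, 0.35, 0], "rot": [0, 0, 1], "jaw": 0.2}, {"offset": [-0.12, 0.35, 0], "rot": [0, 0, 1], "jaw": 0.2}, {"offset": [-0.12, 0.3, 0], "rot": [0, 0, 1], "jaw": 0.2}])

```text
time_s: 33.55
ee_pos: [0.462, 0.2112, 0.3297]
ee_rot: [-0.501, 3.09, 0.003]
ft_force: [0.4, -0.5, -2.2]
width: 0.0265
grasp_force: 72.2
```

Emit:
apply_moves(motion=[{"offset": [0, 0, 0], "rot": [0.304, -0.933, 0], "jaw": 0.2}, {"offset": [0, 0, 0], "rot": [0.304, -0.933, 0], "jaw": 0.2}, {"offset": [0, 0, 0], "rot": [0.304, -0.933, 0], "jaw": 0.2}, {"offset": [0, 0, 0], "rot": [0.304, -0.933, 0], "jaw": 0.2}, {"offset": [0, 0, 0], "rot": [0.304, -0.933, 0], "jaw": 0.2}, {"offset": [0, 0, 0], "rot": [0.304, -0.933, 0], "jaw": 0.2}, {"offset": [0, 0, 0], "rot": [0.304, -0.933, 0], "jaw": 0.2}, {"offset": [0, 0, 0], "rot": [0.304, -0.933, 0], "jaw": 0.2}, {"offset": [0, 0, 0], "rot": [0.304, -0.933, 0], "jaw": 0.2}])

```text
time_s: 34.45
ee_pos: [0.462, 0.2103, 0.3294]
ee_rot: [-0.384, 2.396, 0.142]
ft_force: [0.4, 0.5, -2.7]
width: 0.0267
grasp_force: 72.2
```

```bash
python3 - <<'E'
from h import *
np.set_printoptions(precision=3,suppress=True)
plan(2,.075,th=42,depth=.008)
o=arm.get_obs();p=arm.capture('wrist');save(p,'w9.png')
E
```

```text
turn units [ 0.074 -0.146 -0.021]
t 34.45 tcp [0.462 0.21  0.329] pitch 41.25974029336506 px [0.714 0.236 0.659] eye(stand rel peg) [np.float64(-0.04970025161759859), np.float64(-0.0005902687040396898), np.float64(0.16749533326384)] shift units [-0.067 -0.009 -2.289] width 0.026692049009959258 j [ 0.184 -0.558  2.267  0.131  0.721 -1.771] F [ 0.414  0.505 -2.723]
```

View pics/w9.png

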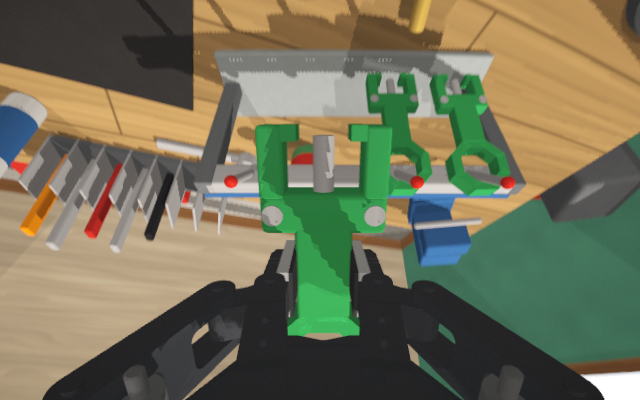

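The wrist view shows the puller held straight, with pegs 3 and 4 loaded at right (417,183 and 508,183) and peg 1 at (231,182). Lowering.

Emit:
apply_moves(motion=[{"offset": [-0.07, 0, -0.45], "rot": [0, 0, 0], "jaw": 0.2}, {"offset": [0, 0, -0.45], "rot": [0, 0, 0], "jaw": 0.2}, {"offset": [0, 0, -0.45], "rot": [0, 0, 0], "jaw": 0.2}, {"offset": [0, 0, -0.45], "rot": [0, 0, 0], "jaw": 0.2}, {"offset": [0, 0, -0.33], "rot": [0, 0, 0], "jaw": 0.2}, {"offset": [0, 0, -0.15], "rot": [0, 0, 0], "jaw": 0.2}, {"offset": [0, 0, 0], "rot": [0, 0, 0], "jaw": 0.2}])

```text
time_s: 35.2
ee_pos: [0.4583, 0.2103, 0.2145]
ee_rot: [-0.384, 2.401, 0.142]
ft_force: [0.9, -0.1, -2.1]
width: 0.0263
grasp_force: 72.2
```

```bash
python3 - <<'E'
from h import *
np.set_printoptions(precision=3,suppress=True)
plan(2,0,depth=.008,th=37)
E
```

```text
turn units [-0.251  0.824 -0.023]
t 35.2 tcp [0.458 0.21  0.215] pitch 40.94621137033303 px [0.717 0.236 0.655] eye(stand rel peg) [np.float64(-0.049430919439691724), np.float64(0.0005316532025907865), np.float64(0.049238221540700594)] shift units [ 0.943  0.296 -0.985] width 0.026317938446045075 j [ 0.186 -0.456  2.414  0.184  0.48  -1.835] F [ 0.888 -0.109 -2.079]
```

Emit:
apply_moves(motion=[{"offset": [0.157, 0.049, -0.164], "rot": [-0.042, 0.137, 0], "jaw": 0.2}, {"offset": [0.157, 0.049, -0.164], "rot": [-0.042, 0.137, 0], "jaw": 0.2}, {"offset": [0.157, 0.049, -0.164], "rot": [-0.042, 0.137, 0], "jaw": 0.2}, {"offset": [0.157, 0.049, -0.164], "rot": [-0.042, 0.137, 0], "jaw": 0.2}, {"offset": [0.157, 0.049, -0.164], "rot": [-0.042, 0.137, 0], "jaw": 0.2}, {"offset": [0.157, 0.049, -0.164], "rot": [-0.042, 0.137, 0], "jaw": 0.2}, {"offset": [0, 0, 0], "rot": [0, 0, 0], "jaw": 0.2}])

```text
time_s: 35.9
ee_pos: [0.5075, 0.2254, 0.1679]
ee_rot: [-0.394, 2.465, 0.132]
ft_force: [0.5, 0.4, -1.7]
width: 0.0266
grasp_force: 72.1
```

```bash
python3 - <<'E'
from h import *
np.set_printoptions(precision=3,suppress=True)
plan(2,0,depth=.008)
E
```

```text
t 35.9 tcp [0.507 0.225 0.168] pitch 37.25674143432263 px [0.756 0.248 0.605] eye(stand rel peg) [np.float64(0.0017650229600591752), np.float64(-0.00025199376280639823), np.float64(0.002781219701575577)] shift units [-0.035 -0.006 -0.056] width 0.026625095128161736 j [ 0.204 -0.206  2.308  0.175  0.398 -1.822] F [ 0.507  0.394 -1.707]
```

Emit:
apply_moves(motion=[{"offset": [-0.09, -0.03, -0.12], "rot": [0, 0, 0], "jaw": 0.2}, {"offset": [-0.09, -0.03, -0.12], "rot": [0, 0, 0], "jaw": 0.2}, {"offset": [0, 0, 0], "rot": [0, 0, 0], "jaw": 0.42}, {"offset": [0, 0, 0], "rot": [0, 0, 0], "jaw": 0.46}, {"offset": [0, 0, 0], "rot": [0, 0, 0], "jaw": 0.46}, {"offset": [0, 0, 0], "rot": [0, 0, 0], "jaw": 0.46}, {"offset": [-0.24, -0.08, 0.31], "rot": [0, 0, 0], "jaw": 0.46}, {"offset": [-0.37, -0.12, 0.46], "rot": [0, 0, 0], "jaw": 0.46}, {"offset": [-0.37, -0.12, 0.46], "rot": [0, 0, 0], "jaw": 0.46}, {"offset": [-0.25, -0.12, 0.6], "rot": [0, 0, 0], "jaw": 0.46}])

```text
time_s: 36.9
ee_pos: [0.4343, 0.2, 0.2465]
ee_rot: [-0.395, 2.467, 0.132]
ft_force: [1.8, 0.1, -0.3]
width: 0.0391
grasp_force: 0.0
```

Emit:
apply_moves(motion=[{"offset": [0, -0.3, 0.8], "rot": [-0.301, 0.924, 0], "jaw": 0.6}, {"offset": [0, -0.4, 0.8], "rot": [-0.301, 0.924, 0], "jaw": 0.6}])

```text
time_s: 37.1
ee_pos: [0.4344, 0.1652, 0.328]
ee_rot: [-0.421, 2.62, 0.106]
ft_force: [1.3, 0.4, 0.8]
width: 0.0509
grasp_force: 0.0
```

```bash
python3 - <<'E'
from h import *
np.set_printoptions(precision=3,suppress=True)
p=hung()
o=arm.get_obs();print(o['joint_positions'],o['ee_pos'],heading(o),np.degrees(np.arccos(-rot(o['ee_rot'])[2,2])))
p=arm.capture('top')
for q in pullers(p): print(q[0]-[0,.0015],q[1],q[2:6])
E
```

```text
peg 2 56 min [ 0.005 -0.032 -0.01 ] max [0.021 0.02  0.01 ] mean [ 0.013 -0.012  0.002]
peg 3 53 min [-0.002 -0.032 -0.04 ] max [0.021 0.018 0.01 ] mean [ 0.013 -0.013  0.   ]
peg 4 50 min [ 0.001 -0.034 -0.026] max [0.022 0.007 0.011] mean [ 0.013 -0.017  0.   ]
[ 0.079 -0.565  2.199  0.129  1.015 -1.849] [0.439 0.163 0.34 ] 108.09613819518627 29.073053938874
[ 0.438 -0.157] 87.68582648802548 (34.180747985839844, 36.39382553100586, np.float64(-0.13030015506267353), np.float64(0.035359705953194265))
```

Emit:
apply_moves(motion=[{"offset": [0, -0.25, 0], "rot": [-0.281, 0.861, 0], "jaw": 0.6}, {"offset": [0, -0.25, 0], "rot": [-0.281, 0.861, 0], "jaw": 0.6}, {"offset": [0, -0.25, 0], "rot": [-0.281, 0.861, 0], "jaw": 0.6}, {"offset": [0, -0.25, 0], "rot": [-0.281, 0.861, 0], "jaw": 0.6}, {"offset": [0, -0.25, 0], "rot": [-0.281, 0.861, 0], "jaw": 0.6}, {"offset": [0, -0.25, 0], "rot": [-0.281, 0.861, 0], "jaw": 0.6}, {"offset": [0, -0.25, 0], "rot": [-0.281, 0.861, 0], "jaw": 0.6}])

```text
time_s: 37.9
ee_pos: [0.4362, 0.0773, 0.3269]
ee_rot: [0.493, -3.088, 0.003]
ft_force: [-0.0, 0.3, -0.4]
width: 0.0516
grasp_force: 0.0
```

Emit:
apply_moves(motion=[{"offset": [0, -0.24, 0], "rot": [0, 0, -1], "jaw": 0.6}, {"offset": [0, -0.24, 0], "rot": [0, 0, -1], "jaw": 0.6}, {"offset": [0, -0.24, 0], "rot": [0, 0, -1], "jaw": 0.6}, {"offset": [0, -0.24, 0], "rot": [0, 0, -1], "jaw": 0.6}, {"offset": [0, -0.24, 0], "rot": [0, 0, -1], "jaw": 0.6}, {"offset": [0, -0.24, 0], "rot": [0, 0, -1], "jaw": 0.6}, {"offset": [0, -0.24, 0], "rot": [0, 0, -1], "jaw": 0.6}, {"offset": [0, -0.24, 0], "rot": [0, 0, -1], "jaw": 0.6}, {"offset": [0, -0.24, 0], "rot": [0, 0, -1], "jaw": 0.6}, {"offset": [0, -0.24, 0], "rot": [0, 0, -1], "jaw": 0.6}])

```text
time_s: 38.9
ee_pos: [0.4361, -0.0428, 0.3267]
ee_rot: [-0.754, -3.038, -0.005]
ft_force: [0.7, -0.3, 0.0]
width: 0.0515
grasp_force: 0.0
```

Emit:
apply_moves(motion=[{"offset": [0, -0.24, -0.15], "rot": [0, 0, -1], "jaw": 0.6}, {"offset": [0, -0.24, -0.15], "rot": [0, 0, -1], "jaw": 0.6}, {"offset": [0, -0.24, -0.15], "rot": [0, 0, -1], "jaw": 0.6}, {"offset": [0, -0.24, -0.15], "rot": [0, 0, -1], "jaw": 0.6}, {"offset": [0, -0.24, -0.15], "rot": [0, 0, -1], "jaw": 0.6}, {"offset": [0, -0.24, -0.15], "rot": [0, 0, -1], "jaw": 0.6}, {"offset": [0, -0.24, -0.15], "rot": [0, 0, -1], "jaw": 0.6}, {"offset": [0, -0.24, -0.15], "rot": [0, 0, -1], "jaw": 0.6}, {"offset": [0, -0.24, -0.15], "rot": [0, 0, -1], "jaw": 0.6}, {"offset": [0, -0.24, -0.15], "rot": [0, 0, -1], "jaw": 0.6}])

```text
time_s: 39.9
ee_pos: [0.4361, -0.1628, 0.2513]
ee_rot: [-1.879, -2.507, -0.013]
ft_force: [1.2, 0.8, 0.4]
width: 0.0512
grasp_force: 0.0
```

Emit:
apply_moves(motion=[{"offset": [0, -0.24, 0], "rot": [0, 0, -1], "jaw": 0.6}, {"offset": [0, -0.24, 0], "rot": [0, 0, -1], "jaw": 0.6}, {"offset": [0, -0.24, 0], "rot": [0, 0, -1], "jaw": 0.6}, {"offset": [0, -0.24, 0], "rot": [0, 0, -1], "jaw": 0.6}, {"offset": [0, 0, 0], "rot": [0, 0, 0], "jaw": 0.6}, {"offset": [0, 0, 0], "rot": [0, 0, 0], "jaw": 0.6}])

```text
time_s: 40.5
ee_pos: [0.4359, -0.2102, 0.2516]
ee_rot: [-2.249, -2.181, -0.015]
ft_force: [0.4, -0.4, 0.5]
width: 0.0513
grasp_force: 0.0
```

```bash
python3 - <<'E'
from h import *
np.set_printoptions(precision=3,suppress=True)
p=look();o=arm.get_obs();print(np.degrees(np.arccos(-rot(o['ee_rot'])[2,2])))
E
```

```text
t 40.5 tcp [ 0.436 -0.21   0.252] y heading -1.7792196660256268 j [-0.665 -0.16   2.008  0.011  1.3   -0.637]
eye [ 0.44  -0.159] psi 87.8 dia (40.28219985961914, 41.2972412109375) ext (np.float64(-0.13088885813650838), np.float64(0.030266661929035234)) GRASP [ 0.438 -0.216] units [ 0.037 -0.116] turn -0.10166377782890973
0.7367037365933607
```

Emit:
apply_moves(motion=[{"offset": [0.04, -0.12, -0.8], "rot": [0, 0, -0.1], "jaw": 0.6}, {"offset": [0, 0, -0.9], "rot": [0, 0, 0], "jaw": 0.6}, {"offset": [0, 0, -0.9], "rot": [0, 0, 0], "jaw": 0.6}, {"offset": [0, 0, -0.9], "rot": [0, 0, 0], "jaw": 0.6}, {"offset": [0, 0, -0.9], "rot": [0, 0, 0], "jaw": 0.55}, {"offset": [0, 0, -0.4], "rot": [0, 0, 0], "jaw": 0.45}, {"offset": [0, 0, -0.15], "rot": [0, 0, 0], "jaw": 0.45}, {"offset": [0, 0, 0], "rot": [0, 0, 0], "jaw": 0.45}])

```text
time_s: 41.35
ee_pos: [0.4378, -0.2156, 0.0044]
ee_rot: [-2.257, -2.171, -0.014]
ft_force: [-1.0, 0.4, 0.6]
width: 0.0387
grasp_force: 0.0
```

Emit:
apply_moves(motion=[{"offset": [0, 0, 0], "rot": [0, 0, 0], "jaw": 0.2}, {"offset": [0, 0, 0], "rot": [0, 0, 0], "jaw": 0.2}, {"offset": [0, 0, 0], "rot": [0, 0, 0], "jaw": 0.2}, {"offset": [0, 0, 0], "rot": [0, 0, 0], "jaw": 0.2}])

```text
time_s: 41.75
ee_pos: [0.4389, -0.2167, 0.0055]
ee_rot: [-2.261, -2.172, -0.016]
ft_force: [0.9, 2.3, 6.3]
width: 0.0258
grasp_force: 71.9
```

Emit:
apply_moves(motion=[{"offset": [0, 0, 0.5], "rot": [0, 0, 0], "jaw": 0.2}, {"offset": [0, 0, 0.9], "rot": [0, 0, 0], "jaw": 0.2}, {"offset": [0, 0, 0.95], "rot": [0, 0, 0], "jaw": 0.2}, {"offset": [0, 0, 0.95], "rot": [0, 0, 0], "jaw": 0.2}, {"offset": [0, 0, 0.95], "rot": [0, 0, 0], "jaw": 0.2}, {"offset": [0, 0, 0.95], "rot": [0, 0, -1], "jaw": 0.2}, {"offset": [0, 0, 0.95], "rot": [0, 0, -1], "jaw": 0.2}, {"offset": [0, 0, 0.4], "rot": [0, 0, -1], "jaw": 0.2}])

```text
time_s: 42.55
ee_pos: [0.4388, -0.2171, 0.3372]
ee_rot: [2.512, 1.885, 0.019]
ft_force: [0.6, -0.7, -1.7]
width: 0.0264
grasp_force: 71.0
```

Emit:
apply_moves(motion=[{"offset": [0.08, 0.58, 0], "rot": [0, 0, -1], "jaw": 0.2}, {"offset": [0.08, 0.58, 0], "rot": [0, 0, -1], "jaw": 0.2}, {"offset": [0.08, 0.58, 0], "rot": [0, 0, -1], "jaw": 0.2}, {"offset": [0.08, 0.58, 0], "rot": [0, 0, -1], "jaw": 0.2}, {"offset": [0.08, 0.58, 0], "rot": [0, 0, -1], "jaw": 0.2}, {"offset": [0.08, 0.58, 0], "rot": [0, 0, -1], "jaw": 0.2}, {"offset": [0.08, 0.58, 0], "rot": [0, 0, -1], "jaw": 0.2}, {"offset": [0.08, 0.58, 0], "rot": [0, 0, -1], "jaw": 0.2}, {"offset": [0.08, 0.58, 0], "rot": [0, 0, -1], "jaw": 0.2}, {"offset": [0.08, 0.58, 0], "rot": [0, 0, -1], "jaw": 0.2}])

```text
time_s: 43.55
ee_pos: [0.4774, 0.0748, 0.3308]
ee_rot: [-3.046, -0.757, -0.017]
ft_force: [1.3, 0.0, -1.1]
width: 0.0264
grasp_force: 71.0
```

Emit:
apply_moves(motion=[{"offset": [0.08, 0.58, 0], "rot": [0, 0, -1], "jaw": 0.2}, {"offset": [0.08, 0.57, 0], "rot": [0, 0, -1], "jaw": 0.2}, {"offset": [0, 0, 0], "rot": [0, 0, -0.2], "jaw": 0.2}])

```text
time_s: 43.85
ee_pos: [0.4853, 0.1336, 0.3307]
ee_rot: [-3.1, -0.495, -0.017]
ft_force: [-0.1, -0.5, -1.4]
width: 0.0262
grasp_force: 70.9
```

Emit:
apply_moves(motion=[{"offset": [0, 0, 0], "rot": [0.304, -0.933, 0], "jaw": 0.2}, {"offset": [0, 0, 0], "rot": [0.304, -0.933, 0], "jaw": 0.2}, {"offset": [0, 0, 0], "rot": [0.304, -0.933, 0], "jaw": 0.2}, {"offset": [0, 0, 0], "rot": [0.304, -0.933, 0], "jaw": 0.2}, {"offset": [0, 0, 0], "rot": [0.304, -0.933, 0], "jaw": 0.2}, {"offset": [0, 0, 0], "rot": [0.304, -0.933, 0], "jaw": 0.2}, {"offset": [0, 0, 0], "rot": [0.304, -0.933, 0], "jaw": 0.2}, {"offset": [0, 0, 0], "rot": [0.304, -0.933, 0], "jaw": 0.2}, {"offset": [0, 0, 0], "rot": [0.304, -0.933, 0], "jaw": 0.2}])

```text
time_s: 44.75
ee_pos: [0.4853, 0.1304, 0.3308]
ee_rot: [-2.807, -0.445, -1.057]
ft_force: [-0.3, 1.3, -0.6]
width: 0.0264
grasp_force: 71.0
```

```bash
python3 - <<'E'
from h import *
np.set_printoptions(precision=3,suppress=True)
plan(1,.075,th=42,depth=.0075,left=True)
o=arm.get_obs();p=arm.capture('wrist');save(p,'w10.png')
E
```

```text
turn units [ 0.065 -0.147  0.016]
t 44.75 tcp [0.485 0.13  0.331] pitch 41.26671746793055 px [0.715 0.233 0.66 ] eye(stand rel peg) [np.float64(-0.051883755047489925), np.float64(0.00030547864225263636), np.float64(0.16848945204317858)] shift units [-0.02  -0.013 -2.309] width 0.026442791556158647 j [-0.065 -0.579  2.277  0.349  0.79   1.029] F [-0.333  1.278 -0.577]
```

View pics/w10.png

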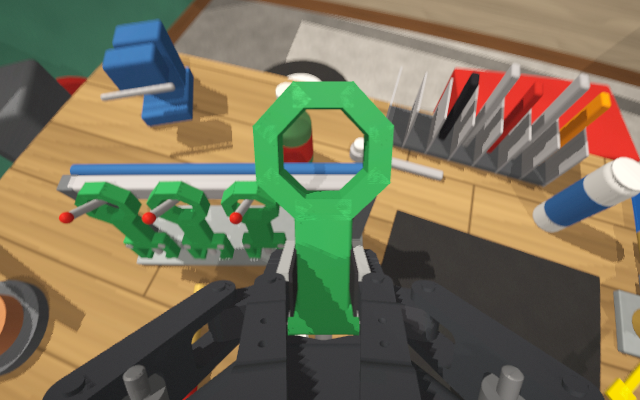

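The wrist view shows three pullers hanging on pegs 2–4 and the fourth held straight, eye at (323,150). The mat is empty. Lowering onto peg 1.

Emit:
apply_moves(motion=[{"offset": [-0.02, -0.01, -0.45], "rot": [0, 0, 0], "jaw": 0.2}, {"offset": [0, 0, -0.45], "rot": [0, 0, 0], "jaw": 0.2}, {"offset": [0, 0, -0.45], "rot": [0, 0, 0], "jaw": 0.2}, {"offset": [0, 0, -0.45], "rot": [0, 0, 0], "jaw": 0.2}, {"offset": [0, 0, -0.35], "rot": [0, 0, 0], "jaw": 0.2}, {"offset": [0, 0, -0.15], "rot": [0, 0, 0], "jaw": 0.2}, {"offset": [0, 0, 0], "rot": [0, 0, 0], "jaw": 0.2}])

```text
time_s: 45.5
ee_pos: [0.484, 0.1305, 0.2149]
ee_rot: [-2.809, -0.445, -1.049]
ft_force: [-0.6, -0.6, -1.4]
width: 0.0261
grasp_force: 71.0
```

```bash
python3 - <<'E'
from h import *
np.set_printoptions(precision=3,suppress=True)
plan(1,0,depth=.0075,th=37,left=True)
E
```

```text
turn units [-0.278  0.821  0.011]
t 45.5 tcp [0.484 0.13  0.215] pitch 40.970949365435445 px [0.718 0.233 0.656] eye(stand rel peg) [np.float64(-0.04939400238557243), np.float64(0.0007478052153515603), np.float64(0.04920808421703546)] shift units [ 0.944  0.292 -0.984] width 0.026136296017717893 j [-0.065 -0.471  2.423  0.474  0.563  0.87 ] F [-0.623 -0.599 -1.429]
```

Emit:
apply_moves(motion=[{"offset": [0.157, 0.049, -0.164], "rot": [-0.045, 0.137, 0], "jaw": 0.2}, {"offset": [0.157, 0.049, -0.164], "rot": [-0.045, 0.137, 0], "jaw": 0.2}, {"offset": [0.157, 0.049, -0.164], "rot": [-0.045, 0.137, 0], "jaw": 0.2}, {"offset": [0.157, 0.049, -0.164], "rot": [-0.045, 0.137, 0], "jaw": 0.2}, {"offset": [0.157, 0.049, -0.164], "rot": [-0.045, 0.137, 0], "jaw": 0.2}, {"offset": [0.157, 0.049, -0.164], "rot": [-0.045, 0.137, 0], "jaw": 0.2}, {"offset": [0, 0, 0], "rot": [0, 0, 0], "jaw": 0.2}])

```text
time_s: 46.2
ee_pos: [0.5331, 0.1454, 0.1683]
ee_rot: [-2.851, -0.453, -0.961]
ft_force: [-0.5, -0.1, -0.6]
width: 0.0265
grasp_force: 70.9
```

```bash
python3 - <<'E'
from h import *
np.set_printoptions(precision=3,suppress=True)
plan(1,0,depth=.0075,left=True)
E
```

```text
t 46.2 tcp [0.533 0.145 0.168] pitch 37.2404297071701 px [0.757 0.247 0.605] eye(stand rel peg) [np.float64(0.0017238188722808803), np.float64(-0.00021263191325232133), np.float64(0.002716841890412769)] shift units [-0.034 -0.007 -0.054] width 0.02650764242360754 j [-0.005 -0.216  2.315  0.445  0.457  0.908] F [-0.454 -0.129 -0.601]
```

Emit:
apply_moves(motion=[{"offset": [-0.09, -0.03, -0.12], "rot": [0, 0, 0], "jaw": 0.2}, {"offset": [-0.09, -0.03, -0.12], "rot": [0, 0, 0], "jaw": 0.2}, {"offset": [0, 0, 0], "rot": [0, 0, 0], "jaw": 0.42}, {"offset": [0, 0, 0], "rot": [0, 0, 0], "jaw": 0.46}, {"offset": [0, 0, 0], "rot": [0, 0, 0], "jaw": 0.46}, {"offset": [0, 0, 0], "rot": [0, 0, 0], "jaw": 0.46}, {"offset": [-0.24, -0.08, 0.31], "rot": [0, 0, 0], "jaw": 0.46}, {"offset": [-0.37, -0.12, 0.46], "rot": [0, 0, 0], "jaw": 0.46}, {"offset": [-0.37, -0.12, 0.46], "rot": [0, 0, 0], "jaw": 0.46}, {"offset": [-0.2, -0.12, 0.6], "rot": [0, 0, 0], "jaw": 0.46}])

```text
time_s: 47.2
ee_pos: [0.4623, 0.1204, 0.2466]
ee_rot: [-2.851, -0.452, -0.957]
ft_force: [0.9, -0.1, 0.1]
width: 0.0392
grasp_force: 0.0
```

Emit:
apply_moves(motion=[{"offset": [0, -0.6, 0.6], "rot": [-0.278, 0.86, 0], "jaw": 1}, {"offset": [0, -0.8, 0.4], "rot": [-0.278, 0.86, 0], "jaw": 1}, {"offset": [0, -0.9, 0], "rot": [-0.278, 0.86, 0], "jaw": 1}, {"offset": [0, -0.9, 0], "rot": [-0.278, 0.86, 0], "jaw": 1}, {"offset": [0, -0.9, 0], "rot": [-0.278, 0.86, 0], "jaw": 1}, {"offset": [0, -0.9, 0], "rot": [-0.278, 0.86, 0], "jaw": 1}, {"offset": [0, -0.9, 0], "rot": [-0.278, 0.86, 0], "jaw": 1}, {"offset": [0, -0.9, 0], "rot": [-0.278, 0.86, 0], "jaw": 1}, {"offset": [0, -0.9, 0], "rot": [-0.278, 0.86, 0], "jaw": 1}])

```text
time_s: 48.1
ee_pos: [0.464, -0.2668, 0.2976]
ee_rot: [3.102, 0.491, -0.005]
ft_force: [-0.8, -0.3, -0.2]
width: 0.0852
grasp_force: 0.0
```

```bash
python3 - <<'E'
from h import *
np.set_printoptions(precision=3,suppress=True)
p=hung();a=p['color'][80:220,300:440,::-1]
cv2.imwrite('pics/s11.png',cv2.resize(a,(400,400),interpolation=cv2.INTER_CUBIC))
o=arm.get_obs();print(o['joint_positions'],o['ee_pos'],heading(o),np.degrees(np.arccos(-rot(o['ee_rot'])[2,2])))
p=arm.capture('top')
h=hsv(p);red=((h[...,0]<8)|(h[...,0]>172))&(h[...,1]>150)
w=pts(p,red);k=w[(w[:,2]>.143)&(w[:,1]<-.3)];print('knob',len(k),k.mean(0))
E
```

```text
peg 1 57 min [ 0.005 -0.029 -0.01 ] max [0.022 0.014 0.012] mean [ 0.014 -0.011  0.003]
peg 2 59 min [-0.004 -0.033 -0.049] max [0.021 0.021 0.011] mean [ 0.013 -0.013 -0.   ]
peg 3 58 min [-0.002 -0.032 -0.041] max [0.021 0.027 0.011] mean [ 0.013 -0.013 -0.001]
peg 4 50 min [ 0.001 -0.034 -0.023] max [0.022 0.007 0.012] mean [ 0.013 -0.017  0.001]
[-0.715 -0.061  1.836 -0.008  1.366  0.547] [ 0.465 -0.272  0.297] -72.20894862579989 0.43892616453604166
knob 0 [nan nan nan]<stdin>:8: RuntimeWarning: Mean of empty slice.
  ret = um.true_divide(
```

View pics/s11.png

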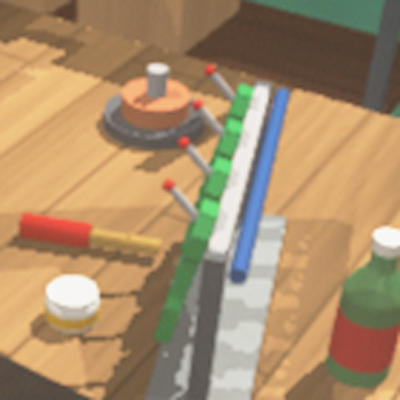

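All four pullers hang upright along the bar, from (240,105) to (205,235). Now to the lever.

Emit:
apply_moves(motion=[{"offset": [0.22, -0.8, -0.15], "rot": [0, 0, 0], "jaw": 1}, {"offset": [0.22, -0.8, -0.15], "rot": [0, 0, 0], "jaw": 1}, {"offset": [0.22, -0.8, -0.15], "rot": [0, 0, 0], "jaw": 1}, {"offset": [0.2, -0.8, -0.15], "rot": [0, 0, 0], "jaw": 1}, {"offset": [0, 0, 0], "rot": [0, 0, 0], "jaw": 1}, {"offset": [0, 0, 0], "rot": [0, 0, 0], "jaw": 1}])

```text
time_s: 48.8
ee_pos: [0.5069, -0.4242, 0.2662]
ee_rot: [-3.1, -0.49, 0.002]
ft_force: [0.2, 0.8, 0.3]
width: 0.0856
grasp_force: 0.0
```

```bash
cat >> h.py <<'E'
def valve():
    o=arm.get_obs();p=arm.capture('wrist');h=hsv(p);red=((h[...,0]<8)|(h[...,0]>172))&(h[...,1]>150)
    w=pts(p,red,o);k=w[w[:,2]>.149];kc=k.mean(0)[:2] if len(k) else None
    y=(abs(h[...,0].astype(int)-27)<6)&(h[...,1]>150)
    f=pts(p,y,o);f=f[(f[:,2]>.058)&(f[:,2]<.068)&(f[:,0]<.58)];c=f.mean(0)[:2];e=np.linalg.svd(f[:,:2]-c,full_matrices=False)[2][0];e*=np.sign(e[1])
    b=w[(w[:,2]>.09)&(w[:,2]<.115)];bc=b.mean(0)[:2];d=np.linalg.svd(b[:,:2]-bc,full_matrices=False)[2][0];d*=-np.sign(d[0])
    H=np.array([.6073,-.3865])
    print('t',o['time_s'],'tcp',o['ee_pos'],'knob',len(k),kc,'lever svd',len(b),np.degrees(np.arctan2(d[1],d[0]))%360,'flag svd',len(f),np.degrees(np.arctan2(e[1],e[0])),'flag/hinge',np.degrees(np.arctan2(*(c-H)[::-1])))
    if kc is not None: print('knob from hinge',np.linalg.norm(kc-H),np.degrees(np.arctan2(*(kc-H)[::-1]))%360)
    return p
E
python3 - <<'E'
from h import *
np.set_printoptions(precision=4,suppress=True)
valve()
E
```

```text
t 48.8 tcp [ 0.5069 -0.4242  0.2662] knob 524 [ 0.5095 -0.4337] lever svd 1449 205.59671124904108 flag svd 1418 140.40058729340768 flag/hinge 140.39940769027382
knob from hinge 0.10856193318538347 205.75406999941598
```

Emit:
apply_moves(motion=[{"offset": [0.05, -0.19, -0.8], "rot": [0, 0, 0], "jaw": 1}, {"offset": [0, 0, -0.8], "rot": [0, 0, 0], "jaw": 1}, {"offset": [0, 0, -0.8], "rot": [0, 0, 0], "jaw": 1}, {"offset": [0, 0, -0.7], "rot": [0, 0, 0], "jaw": 1}, {"offset": [0, 0, 0], "rot": [0, 0, 0], "jaw": 0.2}, {"offset": [0, 0, 0], "rot": [0, 0, 0], "jaw": 0.2}, {"offset": [0, 0, 0], "rot": [0, 0, 0], "jaw": 0.2}, {"offset": [0, 0, 0], "rot": [0, 0, 0], "jaw": 0.2}, {"offset": [0, 0, 0], "rot": [0, 0, 0], "jaw": 0.2}, {"offset": [0, 0, 0], "rot": [0, 0, 0], "jaw": 0.2}], grip_force=25)

```text
time_s: 49.85
ee_pos: [0.5103, -0.4334, 0.1161]
ee_rot: [-3.101, -0.491, -0.001]
ft_force: [-2.8, 6.2, 7.8]
width: 0.0253
grasp_force: 25.6
```

Emit:
apply_moves(motion=[{"offset": [-0.096, 0.234, 0], "rot": [0, 0, 0], "jaw": 0.2}, {"offset": [-0.072, 0.258, 0], "rot": [0, 0, 0], "jaw": 0.2}, {"offset": [-0.04, 0.266, 0], "rot": [0, 0, 0], "jaw": 0.2}, {"offset": [-0.006, 0.268, 0], "rot": [0, 0, 0], "jaw": 0.2}, {"offset": [0.026, 0.268, 0], "rot": [0, 0, 0], "jaw": 0.2}, {"offset": [0.058, 0.262, 0], "rot": [0, 0, 0], "jaw": 0.2}, {"offset": [0.088, 0.254, 0], "rot": [0, 0, 0], "jaw": 0.2}, {"offset": [0.12, 0.24, 0], "rot": [0, 0, 0], "jaw": 0.2}, {"offset": [0.148, 0.224, 0], "rot": [0, 0, 0], "jaw": 0.2}, {"offset": [0.062, 0.078, 0], "rot": [0, 0, 0], "jaw": 0.2}])

```text
time_s: 50.85
ee_pos: [0.5253, -0.3186, 0.1156]
ee_rot: [3.096, 0.49, 0.003]
ft_force: [-2.4, -6.5, 4.5]
width: 0.0255
grasp_force: 26.6
```

```bash
python3 - <<'E'
from h import *
np.set_printoptions(precision=4,suppress=True)
valve()
p=arm.capture('top');h=hsv(p);o=arm.get_obs();d=o['ee_pos'][:2]-[.6073,-.3865];print(np.linalg.norm(d),np.degrees(np.arctan2(d[1],d[0])),o['ft_force'],o['width'])
E
```

```text
t 50.85 tcp [ 0.5253 -0.3186  0.1156] knob 2272 [ 0.5213 -0.3197] lever svd 4923 140.68511889532826 flag svd 2912 138.09264932016163 flag/hinge 139.06718704751572
knob from hinge 0.10892379292804609 142.1443052513419
0.10640585666955839 140.07513546880273 [ 1.4116 -2.5938  6.4844] 0.025627931421569664
```

Emit:
apply_moves(motion=[{"offset": [0, 0, 0], "rot": [0, 0, 0], "jaw": 0.5}, {"offset": [0, 0, 0], "rot": [0, 0, 0], "jaw": 1}, {"offset": [0, 0, 0], "rot": [0, 0, 0], "jaw": 1}, {"offset": [0, 0, 0.7], "rot": [0, 0, 0], "jaw": 1}, {"offset": [0, 0, 0.8], "rot": [0, 0, 0], "jaw": 1}, {"offset": [0, 0, 0.8], "rot": [0, 0, 0], "jaw": 1}, {"offset": [0, 0, 0.7], "rot": [0, 0, 0], "jaw": 1}, {"offset": [0, 0, 0], "rot": [0, 0, 0], "jaw": 1}, {"offset": [0, 0, 0], "rot": [0, 0, 0], "jaw": 1}])

```text
time_s: 51.85
ee_pos: [0.5239, -0.3165, 0.2627]
ee_rot: [3.103, 0.492, -0.0]
ft_force: [-0.0, 0.0, -0.7]
width: 0.0852
grasp_force: 0.0
```

```bash
python3 - <<'E'
from h import *
np.set_printoptions(precision=4,suppress=True)
p=valve();save(p,'w12.png')
E
```

```text
t 51.85 tcp [ 0.5239 -0.3165  0.2627] knob 529 [ 0.5209 -0.3198] lever svd 1398 142.21373428992538 flag svd 963 143.26648914308123 flag/hinge 139.98284206484502
knob from hinge 0.10914670208236558 142.3373546364223
```

View pics/w12.png

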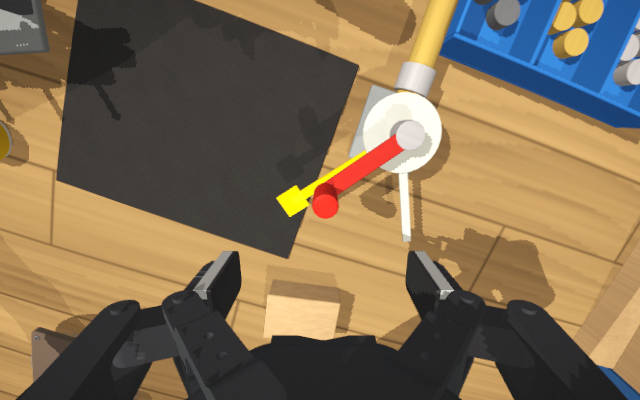

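The view shows the lever nearly over the flag (knob 325,203; flag end 292,200), about 1.8° short. It's within tolerance, but I'll nudge it closer for margin.

Emit:
apply_moves(motion=[{"offset": [-0.06, -0.07, -0.8], "rot": [0, 0, 0], "jaw": 1}, {"offset": [0, 0, -0.8], "rot": [0, 0, 0], "jaw": 1}, {"offset": [0, 0, -0.8], "rot": [0, 0, 0], "jaw": 1}, {"offset": [0, 0, -0.6], "rot": [0, 0, 0], "jaw": 1}, {"offset": [0, 0, 0], "rot": [0, 0, 0], "jaw": 0.2}, {"offset": [0, 0, 0], "rot": [0, 0, 0], "jaw": 0.2}, {"offset": [0, 0, 0], "rot": [0, 0, 0], "jaw": 0.2}, {"offset": [0, 0, 0], "rot": [0, 0, 0], "jaw": 0.2}, {"offset": [0, 0, 0], "rot": [0, 0, 0], "jaw": 0.2}, {"offset": [0, 0, 0], "rot": [0, 0, 0], "jaw": 0.2}])

```text
time_s: 52.9
ee_pos: [0.5212, -0.3199, 0.1146]
ee_rot: [-3.102, -0.492, 0.001]
ft_force: [-3.1, 2.6, 4.8]
width: 0.0252
grasp_force: 25.6
```

Emit:
apply_moves(motion=[{"offset": [0.04, 0.09, 0], "rot": [0, 0, 0], "jaw": 0.2}, {"offset": [0, 0, 0], "rot": [0, 0, 0], "jaw": 0.2}, {"offset": [0, 0, 0], "rot": [0, 0, 0], "jaw": 0.2}])

```text
time_s: 53.2
ee_pos: [0.5238, -0.3169, 0.1146]
ee_rot: [3.1, 0.49, 0.002]
ft_force: [-2.7, -1.4, 5.9]
width: 0.0251
grasp_force: 25.8
```

Emit:
apply_moves(motion=[{"offset": [0, 0, 0], "rot": [0, 0, 0], "jaw": 0.5}, {"offset": [0, 0, 0], "rot": [0, 0, 0], "jaw": 1}, {"offset": [0, 0, 0], "rot": [0, 0, 0], "jaw": 1}, {"offset": [0, 0, 0.7], "rot": [0, 0, 0], "jaw": 1}, {"offset": [0, 0, 0.8], "rot": [0, 0, 0], "jaw": 1}, {"offset": [0, 0, 0.8], "rot": [0, 0, 0], "jaw": 1}, {"offset": [0, 0, 0.7], "rot": [0, 0, 0], "jaw": 1}, {"offset": [0, 0, 0], "rot": [0, 0, 0], "jaw": 1}, {"offset": [0, 0, 0], "rot": [0, 0, 0], "jaw": 1}])

```text
time_s: 54.1
ee_pos: [0.5232, -0.3155, 0.2629]
ee_rot: [3.102, 0.492, 0.001]
ft_force: [0.1, 0.0, -1.0]
width: 0.0853
grasp_force: 0.0
```

```bash
python3 - <<'E'
from h import *
np.set_printoptions(precision=4,suppress=True)
valve()
E
```

```text
t 54.1 tcp [ 0.5232 -0.3155  0.2629] knob 536 [ 0.5228 -0.3174] lever svd 1400 140.63818270449607 flag svd 825 144.10635103698493 flag/hinge 140.03941011776718
knob from hinge 0.10911373342351853 140.7202690833825
```

The lever is within 0.3° of the flag. I'll wait 4 s, then regrip.

Emit:
apply_moves(motion=[{"offset": [0, 0, 0], "rot": [0, 0, 0], "jaw": 1}, {"offset": [0, 0, 0], "rot": [0, 0, 0], "jaw": 1}, {"offset": [0, 0, 0], "rot": [0, 0, 0], "jaw": 1}, {"offset": [0, 0, 0], "rot": [0, 0, 0], "jaw": 1}, {"offset": [0, 0, 0], "rot": [0, 0, 0], "jaw": 1}, {"offset": [0, 0, 0], "rot": [0, 0, 0], "jaw": 1}, {"offset": [0, 0, 0], "rot": [0, 0, 0], "jaw": 1}, {"offset": [0, 0, 0], "rot": [0, 0, 0], "jaw": 1}, {"offset": [0, 0, 0], "rot": [0, 0, 0], "jaw": 1}, {"offset": [0, 0, 0], "rot": [0, 0, 0], "jaw": 1}])

```text
time_s: 55.15
ee_pos: [0.5229, -0.3155, 0.2622]
ee_rot: [-3.102, -0.491, 0.001]
ft_force: [0.4, 0.3, 0.1]
width: 0.0855
grasp_force: 0.0
```

Emit:
apply_moves(motion=[{"offset": [0, 0, 0], "rot": [0, 0, 0], "jaw": 1}, {"offset": [0, 0, 0], "rot": [0, 0, 0], "jaw": 1}, {"offset": [0, 0, 0], "rot": [0, 0, 0], "jaw": 1}, {"offset": [0, 0, 0], "rot": [0, 0, 0], "jaw": 1}, {"offset": [0, 0, 0], "rot": [0, 0, 0], "jaw": 1}, {"offset": [0, 0, 0], "rot": [0, 0, 0], "jaw": 1}, {"offset": [0, 0, 0], "rot": [0, 0, 0], "jaw": 1}, {"offset": [0, 0, 0], "rot": [0, 0, 0], "jaw": 1}, {"offset": [0, 0, 0], "rot": [0, 0, 0], "jaw": 1}, {"offset": [0, 0, 0], "rot": [0, 0, 0], "jaw": 1}])

```text
time_s: 56.15
ee_pos: [0.5228, -0.3155, 0.2621]
ee_rot: [-3.102, -0.491, 0.002]
ft_force: [0.2, -0.4, 0.5]
width: 0.0854
grasp_force: 0.0
```

Emit:
apply_moves(motion=[{"offset": [0, 0, 0], "rot": [0, 0, 0], "jaw": 1}, {"offset": [0, 0, 0], "rot": [0, 0, 0], "jaw": 1}, {"offset": [0, 0, 0], "rot": [0, 0, 0], "jaw": 1}, {"offset": [0, 0, 0], "rot": [0, 0, 0], "jaw": 1}, {"offset": [0, 0, 0], "rot": [0, 0, 0], "jaw": 1}, {"offset": [0, 0, 0], "rot": [0, 0, 0], "jaw": 1}, {"offset": [0, 0, 0], "rot": [0, 0, 0], "jaw": 1}, {"offset": [0, 0, 0], "rot": [0, 0, 0], "jaw": 1}, {"offset": [0, 0, 0], "rot": [0, 0, 0], "jaw": 1}, {"offset": [0, 0, 0], "rot": [0, 0, 0], "jaw": 1}])

```text
time_s: 57.15
ee_pos: [0.5229, -0.3155, 0.2621]
ee_rot: [-3.102, -0.491, 0.002]
ft_force: [0.1, -0.2, 0.4]
width: 0.0854
grasp_force: 0.0
```

```bash
python3 - <<'E'
from h import *
np.set_printoptions(precision=3,suppress=True)
hung();valve()
E
```

```text
peg 1 53 min [ 0.005 -0.029 -0.008] max [0.022 0.016 0.011] mean [ 0.013 -0.011  0.003]
peg 2 61 min [-0.003 -0.033 -0.046] max [0.021 0.017 0.01 ] mean [ 0.013 -0.014 -0.   ]
peg 3 59 min [-0.002 -0.035 -0.042] max [0.021 0.019 0.009] mean [ 0.012 -0.013 -0.001]
peg 4 49 min [ 0.001 -0.031 -0.027] max [0.022 0.01  0.012] mean [ 0.013 -0.016  0.   ]
t 57.2 tcp [ 0.523 -0.316  0.262] knob 540 [ 0.523 -0.317] lever svd 1426 140.4756506082178 flag svd 836 144.09859404780698 flag/hinge 140.01573405443045
knob from hinge 0.1091180069101507 140.71070784399504
```

Emit:
apply_moves(motion=[{"offset": [0, -0.04, 0], "rot": [0, 0, 0], "jaw": 1}, {"offset": [0, 0, 0], "rot": [0, 0, 0], "jaw": 1}, {"offset": [0, 0, 0], "rot": [0, 0, 0], "jaw": 1}, {"offset": [0, 0, 0], "rot": [0, 0, 0], "jaw": 1}, {"offset": [0, 0, 0], "rot": [0, 0, 0], "jaw": 1}, {"offset": [0, 0, 0], "rot": [0, 0, 0], "jaw": 1}, {"offset": [0, 0, -0.8], "rot": [0, 0, 0], "jaw": 1}, {"offset": [0, 0, -0.8], "rot": [0, 0, 0], "jaw": 1}, {"offset": [0, 0, -0.8], "rot": [0, 0, 0], "jaw": 1}, {"offset": [0, 0, -0.6], "rot": [0, 0, 0], "jaw": 1}])

```text
time_s: 58.25
ee_pos: [0.5219, -0.3166, 0.1093]
ee_rot: [-3.1, -0.491, 0.004]
ft_force: [-0.3, -0.3, -0.5]
width: 0.0851
grasp_force: 0.0
```

Emit:
apply_moves(motion=[{"offset": [0, 0, 0], "rot": [0, 0, 0], "jaw": 0.2}, {"offset": [0, 0, 0], "rot": [0, 0, 0], "jaw": 0.2}, {"offset": [0, 0, 0], "rot": [0, 0, 0], "jaw": 0.2}, {"offset": [0, 0, 0], "rot": [0, 0, 0], "jaw": 0.2}, {"offset": [0, 0, 0], "rot": [0, 0, 0], "jaw": 0.2}, {"offset": [0, 0, 0], "rot": [0, 0, 0], "jaw": 0.2}])

```text
time_s: 58.85
ee_pos: [0.5233, -0.3175, 0.1151]
ee_rot: [-3.103, -0.492, 0.0]
ft_force: [-3.4, 2.7, 4.6]
width: 0.0256
grasp_force: 25.4
```

Emit:
apply_moves(motion=[{"offset": [-0.062, -0.078, 0], "rot": [0, 0, 0], "jaw": 0.2}, {"offset": [-0.148, -0.224, 0], "rot": [0, 0, 0], "jaw": 0.2}, {"offset": [-0.12, -0.24, 0], "rot": [0, 0, 0], "jaw": 0.2}, {"offset": [-0.088, -0.254, 0], "rot": [0, 0, 0], "jaw": 0.2}, {"offset": [-0.058, -0.262, 0], "rot": [0, 0, 0], "jaw": 0.2}, {"offset": [-0.026, -0.268, 0], "rot": [0, 0, 0], "jaw": 0.2}, {"offset": [0.006, -0.268, 0], "rot": [0, 0, 0], "jaw": 0.2}, {"offset": [0.04, -0.266, 0], "rot": [0, 0, 0], "jaw": 0.2}, {"offset": [0.072, -0.258, 0], "rot": [0, 0, 0], "jaw": 0.2}, {"offset": [0.096, -0.234, 0], "rot": [0, 0, 0], "jaw": 0.2}])

```text
time_s: 59.85
ee_pos: [0.5068, -0.4348, 0.1139]
ee_rot: [-3.098, -0.494, 0.009]
ft_force: [-12.8, 16.8, 6.9]
width: 0.0255
grasp_force: 28.0
```

Emit:
apply_moves(motion=[{"offset": [0.045, -0.085, 0], "rot": [0, 0, 0], "jaw": 0.2}, {"offset": [0, 0, 0], "rot": [0, 0, 0], "jaw": 0.2}, {"offset": [0, 0, 0], "rot": [0, 0, 0], "jaw": 0.2}, {"offset": [0, 0, 0], "rot": [0, 0, 0], "jaw": 0.5}, {"offset": [0, 0, 0], "rot": [0, 0, 0], "jaw": 1}, {"offset": [0, 0, 0], "rot": [0, 0, 0], "jaw": 1}, {"offset": [0, 0, 0.8], "rot": [0, 0, 0], "jaw": 1}, {"offset": [0, 0, 0.8], "rot": [0, 0, 0], "jaw": 1}, {"offset": [0, 0, 0.8], "rot": [0, 0, 0], "jaw": 1}, {"offset": [0, 0, 0.7], "rot": [0, 0, 0], "jaw": 1}])

```text
time_s: 60.85
ee_pos: [0.5112, -0.44, 0.2702]
ee_rot: [3.101, 0.491, 0.001]
ft_force: [0.6, -0.1, 0.3]
width: 0.0856
grasp_force: 0.0
```

Emit:
apply_moves(motion=[{"offset": [0, 0, 0], "rot": [0, 0, 0], "jaw": 1}, {"offset": [0, 0, 0], "rot": [0, 0, 0], "jaw": 1}, {"offset": [0, 0, 0], "rot": [0, 0, 0], "jaw": 1}])

```text
time_s: 61.15
ee_pos: [0.5102, -0.4389, 0.2651]
ee_rot: [-3.1, -0.491, 0.004]
ft_force: [-0.1, 0.5, -0.7]
width: 0.085
grasp_force: 0.0
```

```bash
python3 - <<'E'
from h import *
np.set_printoptions(precision=3,suppress=True)
hung();valve()
E
```

```text
peg 1 50 min [ 0.005 -0.029 -0.007] max [0.022 0.014 0.011] mean [ 0.014 -0.01   0.004]
peg 2 55 min [-0.004 -0.032 -0.049] max [0.021 0.019 0.01 ] mean [ 0.013 -0.012  0.   ]
peg 3 56 min [-0.002 -0.034 -0.041] max [0.021 0.021 0.009] mean [ 0.012 -0.012 -0.001]
peg 4 48 min [ 0.001 -0.031 -0.024] max [0.022 0.008 0.01 ] mean [ 0.013 -0.016  0.   ]
t 61.2 tcp [ 0.51  -0.439  0.265] knob 532 [ 0.51  -0.434] lever svd 1475 205.71438191128178 flag svd 1394 140.39347346475523 flag/hinge 140.50939778369172
knob from hinge 0.10858055862941873 205.91513582000908
```

Lever shut, all pullers hung, gripper clear. Handing in.

```bash
python3 -c "
from rig import arm
print(arm.job_done())"
```

```text
the job is handed in; nothing more can be done
None
```

I handed the job in at about 61 s; no verdict came back. By my own measurements the valve is shut, all four pullers hang one to a peg, and the lever sat within about 0.3° of the yellow flag for over 4 s. I handled none of the bystanders but did not re-measure their positions at the end.

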